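Height-check a pocket barometer under the bridge gauge

ROBOT

A 7-joint arm with a two-finger parallel gripper is mounted at the origin on the work surface. World frame = base frame: x ahead of the robot, y to its left, z up, the work surface at z = 0. Lengths are in mm, angles in rad, forces in N, time in s.
With the tool pointing down it reaches from about 400 to 875 mm from the base axis. Payload 4.4 kg.
Tool frame: the origin (TCP) lies at the very end of the fingers, on their centre line; the grasp point (between the pads) lies 19 mm behind it; y points along the fingers, x is the direction in which the jaws open and shut, and the axes are right-handed (so a half turn about y gives the same grasp; the last joint's range is limited). The gripper opens to 85 mm and grips with 20 to 120 N. Pads are 22 mm wide; open, the fingers measure 114 mm over their backs; the gripper's body (76 mm by 85 mm) begins 54 mm behind the grasp point. The pads swing forward as they close: fully open they stand 13 mm farther back than shut.
Start: joints at [-0.066, 0.628, 0.038, 1.517, -0.027, 0.996, -0.02], TCP at [650.014, 0.027, 231.313] pointing down, gripper open.
Joint ranges: [-3.06, 3.06], [-0.37, 2.12], [-1.25, 1.32], [0.18, 2.47], [-1.1, 4.24], [0.23, 1.98], [-2.94, 2.94]. Speed limits (rad/s): [2.57, 2.57, 3.14, 3.14, 3.14, 3.14, 3.14].

INTERFACE

Orientations are given as [roll, pitch, yaw] about the fixed x, y, z axes, in that order (R = Rz(yaw) Ry(pitch) Rx(roll)).
In Python, from cell import readout, eyes, finish_job gives the robot as it stands. The module is installed in compiled form; this text tells all that it offers.
- The arm moves only by the tool apply_moves, never from a script. Its argument "commands" is a list that holds one entry, the list of rows, each a list of 6 numbers: the shift along the tool's x, y, z in units of 0.04 m (1.0 is 0.04 m), then the turn, a rotation vector about the tool's x, y, z in units of 5 degrees (1.0 is 5 degrees). A call has 1 to 8 rows; each row shifts and turns the pose as measured when the row begins, along the tool's axes as they then stand; what a row does not reach is not made up. A row lasts 1/12 s, in which the tool goes at most 41.7 mm and 7.16 degrees, less where a joint would pass 70% of its speed; a pose out of reach is approached as far as the arm can. A call with a number of a shift or a turn outside -1 to 1 is refused whole. A call with a gripper value outside its range is refused whole. "claw" is the finger opening in mm, from 0 to 85.4, set as the call begins (left out, the last holds). The fingers move at their own pace and stop on an object; the grip force is fixed at half the most. Time passes only in rows, so rows that do not move let the fingers close. It gives the time, the measured TCP pose, the force and the opening at its end, in the units of the state.
- readout.read_state(): the state, without advancing time (a new reading comes with each control period).
- eyes.get_image(name): name is "scene" or "side" or "wrist"; returns a dict with "image" (384x512x3 uint8, red, green, blue), "mtx" (3x3 intrinsics, pixels), "k1" (the pictures are not rectified: a ray, as slopes to the right and down, at radius r is drawn at 1 + k1 r^2 times it, then the intrinsics apply), "rvec" (rotation vector, rad) and "tvec" (3), from world to camera coordinates, as OpenCV has them. Camera axes: x right, y down, z forward; pixel columns grow to the right and rows downward; lengths in mm; the calibration is good to about 2 mm. A picture is of the moment at which its call begins. There is no depth.
- finish_job(): hands the job in, once; it reports no verdict.
The state is a dict: "clock": time; "qpos": joint angles; "qd": joint speeds; "tau": joint torques, N m; "eef_pos": TCP position; "tool_rot": TCP orientation; "force": force on the tool from outside, world axes, zero at the start; "torque": the same for the moment, N m; "width": finger opening in mm.
Only numpy, scipy, OpenCV 4.12 (cv2) and the standard library are available. Lean on these libraries where they do the work, as an engineer would, in place of code of your own. Each camera call takes 0.05 s, during which the arm holds its last target. There are 200 camera calls.

TASK

Check that the brass barometer fits under the height gauge: lay it flat in front of the fixed bridge bar, dial end towards the bar, and push it under until the whole raised dial is beyond the bar and its nose bears on the sprung end stop. Press it against the stop gently, with about 6 newtons, for a full second, never forcing it (12 newtons on the stop, or 20 on the bridge, is too much), then leave it lying there under the bar. Leave the other instruments where they are.

Things in the scene. Friction and masses are not known exactly. Their poses are not given: they have to be found in the camera images.
- barometer_center (a point): centre, 14 mm above the underside, of the loose brass barometer's flat-sided case: 140 mm long (x), 50 mm wide (y), 28 mm high, 0.19 to 0.30 kg; grip it across its width. A raised round dial, 44 mm across, has its centre 40 mm from this point towards +x, the nose; its top is 40 mm above the underside. It slides on slick nylon runners (under 1 N, more if borne down on).
- barometer_dial (a point): middle of the top of that raised dial (44 mm across, 40 mm above the case's underside), 40 mm from the case's centre towards its nose.
- bridge: fixed height gauge: a steel bar 16 mm wide (x), 104 mm long (y), underside 42 mm and top 52 mm above the shelf, on two round posts with 56 mm clear between. Origin on the shelf under the bar's middle; x is the push direction, away from the robot. Guide rails (12 mm high, 56 mm apart) run from 8 to 113 mm beyond the bar; before it is bare shelf.
- stop: fixed track of the end stop; origin in the lane on the shelf 100 mm beyond the bridge's origin, same axes. A carriage clamped on it at a different, unmeasured place each time bears a spring pad, 40 mm wide, 9 to 27 mm high; its free face is 66 to 102 mm beyond the bridge's origin. The pad yields from 2 N, 1 mm per further 3 N, up to 10 mm, and springs back when let go.
- hygrometer: flat louvred grey hygrometer box, 125 x 60 x 24 mm, no dial; a bystander beside the barometer (their two places may be swapped). Origin at the centre of its underside.
- funnel: grey plastic rain gauge funnel standing mouth down, 100 mm across, 85 mm high; bystander. Origin at the centre of its underside.
- cup: white plastic anemometer cup, 72 mm across and 36 mm high, with a short steel arm towards its +x; bystander. Origin at the centre of its underside.
- thermometer: maximum thermometer in a steel sleeve, about 220 mm long along its x, on two small wooden rests, 29 mm high; bystander. Origin under its middle.
There are look-alikes about, which are no part of the job. Several things look just like the part that bears barometer_center: the one meant starts farthest to the robot's left.

How it is judged (in metres and radians):
On the way:
1. the barometer, dial beyond the bar, presses on the sprung stop with 4 to 9 N for 0.8 s (x of barometer_dial in the frame of bridge above 0.03 m and x of barometer_center in the frame of bridge below 0.045 m and y of barometer_center in the frame of bridge between -0.008 and 0.008 m and z of barometer_center in the frame of bridge between 0.01 and 0.019 m and angle between the x axis of barometer_center and the x axis of bridge, either way round below 0.15 rad and angle between barometer_center's own z axis and vertical below 0.1 rad and contact force between barometer and stop between 4 and 9 N), for 0.8 s.
At the end, for the whole second after the job is handed in: The barometer lies flat and still in the lane with its dial wholly beyond the bar: the dial's middle at least 30 mm beyond the middle of the bar, the case's centre at most 45 mm beyond it and within 8 mm of the lane's middle, nose forward and within 0.15 rad of the lane's direction (x of barometer_dial in the frame of bridge above 0.03 m and x of barometer_center in the frame of bridge below 0.045 m and y of barometer_center in the frame of bridge between -0.008 and 0.008 m and z of barometer_center in the frame of bridge between 0.01 and 0.019 m and angle between the x axis of barometer_center and the x axis of bridge, either way round below 0.15 rad and angle between barometer_center's own z axis and vertical below 0.1 rad and linear speed of barometer below 0.01 m/s); the robot touches nothing.
It fails at once if the stop is pressed with more than 12 N (contact force between barometer and stop above 12 N).
It fails at once if the barometer is forced against the bar, posts or rails with more than 20 N (contact force between barometer and bridge above 20 N).
It fails at once if another instrument is shifted by more than 20 mm (distance of any of hygrometer, funnel, cup, thermometer from where it was at the start of the episode above 0.02 m).
It also fails if it takes over 72 s, if anything falls off the work surface, if the arm or the gripper's body presses on something with over 40 N, if the wrist force passes 120 N, or if a joint passes its speed limit or range.

## Working session

There is one attempt and no reset: what is moved stays moved. The work goes in short steps, Python scripts to look and compute and a tool call to move; the robot and the scene stay as the last step left them, time stands still between calls to the robot, and variables do not carry over. Pictures are saved under pics/ and viewed, about 8 in all and at most 12, crops included, and the job is handed in when it is done.

Besides the shell and the picture viewer there is one more tool, called by a JSON object that holds its "op" and its "data", one argument or row to a line. apply_moves: Moves the arm, as the interface text tells. Shifts and turns lie within -1 to 1; 1 stands for 0.04 m of shift or 5 degrees of turn. Its arguments: {"type":"object","properties":{"commands":{"type":"array"},"claw":{"type":"number"}},"required":["commands"]}

```bash
mkdir -p pics; cat > h.py <<'E'
import numpy as np, cv2
from cell import readout, eyes, finish_job
def get(n):
    d=eyes.get_image(n); d['R']=cv2.Rodrigues(np.array(d['rvec'],float))[0]; d['t']=np.array(d['tvec'],float).reshape(3); d['K']=np.array(d['mtx'],float); return d
def save(d,f,crop=None,s=1):
    im=d['image'][:,:,::-1]
    if crop: x0,y0,x1,y1=crop; im=im[y0:y1,x0:x1]
    cv2.imwrite(f,cv2.resize(im,None,fx=s,fy=s,interpolation=cv2.INTER_CUBIC))
def cast(d,u,v,z):
    K=d['K']; x=np.array([(u-K[0,2])/K[0,0],(v-K[1,2])/K[1,1]]); y=x.copy()
    for _ in range(30): y=x/(1+d['k1']*(y@y))
    r=d['R'].T@np.array([y[0],y[1],1]); c=-d['R'].T@d['t']
    return c+r*(z-c[2])/r[2]
def proj(d,P):
    p=d['R']@np.array(P,float)+d['t']; y=p[:2]/p[2]; y=y*(1+d['k1']*(y@y)); return d['K'][:2,:2]@y+d['K'][:2,2]
E
python3 - <<'E'
from h import *
a=get('scene');b=get('side')
im=np.hstack([a['image'],b['image']])
save(a,'pics/a.png',None,1.5);save(b,'pics/b.png',None,1.5)
for d in (a,b): print(-d['R'].T@d['t'],d['k1'],d['K'][0])
print(readout.read_state())
import pickle
pickle.dump((a,b),open('ab.pkl','wb'))
E
```

```text
[1054.56640738 -533.07613647  814.55510658] -0.09473398641076251 [363.08207007   0.         260.05642341]
[ 63.01775501 874.51231589 751.87886218] -0.013750343589832527 [383.95311563   0.         263.74958243]
{'clock': 0.1, 'qpos': array([-0.06579126,  0.62927912,  0.03843684,  1.51825114, -0.02699018,
        0.99628299, -0.01997741]), 'qd': array([ 0.00109336, -0.00261797, -0.00086817, -0.00257811, -0.00083863,
        0.0001751 ,  0.00199984]), 'tau': array([ 3.65140630e-03, -5.64529252e+01,  1.23032581e+00, -1.93971133e+01,
        1.11524854e-02,  5.46943455e-03, -1.37002465e-05]), 'eef_pos': array([6.49452201e+02, 2.70370353e-02, 2.30469765e+02]), 'tool_rot': array([-1.57081790e+00,  1.70271826e-03,  2.59574235e-05]), 'force': array([ 0.21046798, -0.83447564,  0.98422068]), 'torque': array([-0.06043288,  0.00669196, -0.01288207]), 'width': 85.39978368438398}
```

View pics/a.png

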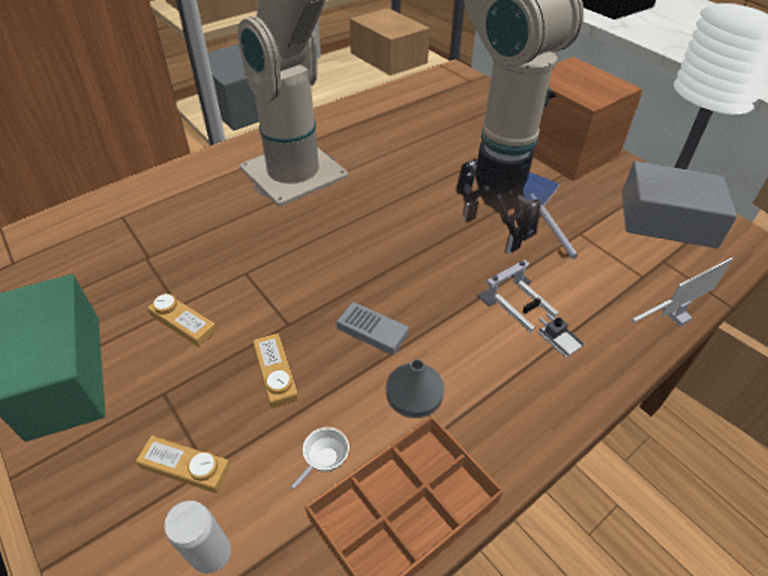

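View pics/b.png

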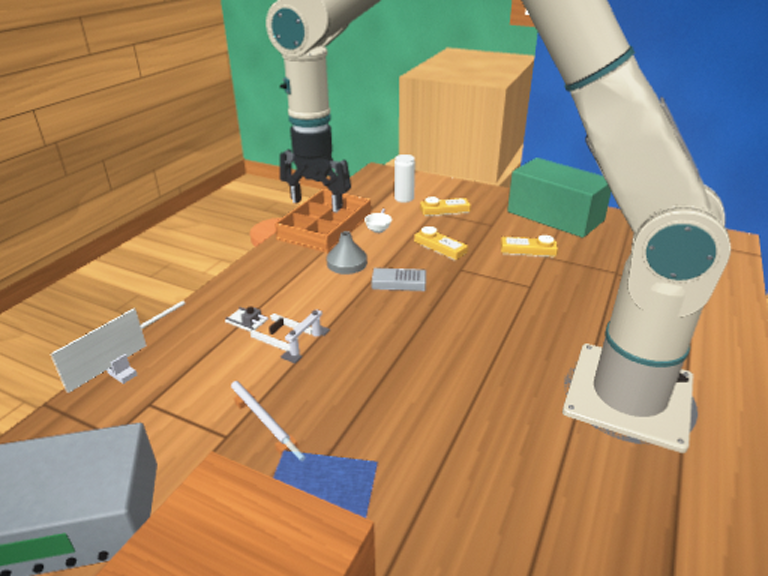

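Three barometers show up in the scene view (1.5x pixels): A (181,318), B (275,370) and C (183,463). I'll cast them and the bridge to world coordinates.

```bash
python3 - <<'E'
from h import *
import pickle
a,b=pickle.load(open('ab.pkl','rb'))
for n,d in (('scene',a),('side',b)):
    hsv=cv2.cvtColor(d['image'],cv2.COLOR_RGB2HSV)
    m=cv2.inRange(hsv,(17,150,120),(30,255,255)); m=cv2.morphologyEx(m,cv2.MORPH_CLOSE,np.ones((7,7)))
    k,l,s,c=cv2.connectedComponentsWithStats(m)
    for i in range(1,k):
        if s[i,4]>150:
            cnt=cv2.findContours((l==i).astype(np.uint8),0,2)[0][0][:,0]
            P=np.array([cast(d,u,v,22)[:2] for u,v in cnt],np.float32)
            print(n,c[i].round(),s[i],'world',cast(d,*c[i],18)[:2].round(),cv2.minAreaRect(P))
# bridge rough: scene (1.5x) bar ends, side bar ends
for n,d,pts in(('scene',a,[(490,278),(528,265),(533,327),(556,312),(553,322)]),('side',b,[(293,337),(322,316),(290,352),(275,326),(248,313)])):
    print(n,[cast(d,u/1.5,v/1.5,40 if i<2 else 12)[:2].round() for i,(u,v) in enumerate(pts)])
A=cv2.resize(a['image'][185:330,90:210],(480,580),interpolation=cv2.INTER_CUBIC)
B=cv2.resize(a['image'][165:245,310:400],(0,0),fx=3.5,fy=3.5,interpolation=cv2.INTER_CUBIC)
I=np.zeros((580,480+315,3),np.uint8);I[:,:480]=A;I[:B.shape[0],480:480+B.shape[1]]=B
C=cv2.resize(b['image'][195:245,145:225],(0,0),fx=3.9,fy=3.9,interpolation=cv2.INTER_CUBIC);I[300:300+C.shape[0],480:480+C.shape[1]]=C
cv2.imwrite('pics/c.png',I[:,:,::-1])
E
```

```text
side [297. 137.] [280 132  34  12 284] world [ 573. -549.] ((573.77880859375, -543.5311279296875), (153.7049102783203, 88.33769226074219), 37.093936920166016)
side [294. 162.] [276 153  36  20 371] world [ 503. -340.] ((507.6578369140625, -337.74102783203125), (80.141357421875, 160.6343536376953), 74.82546997070312)
side [353. 164.] [334 157  38  14 333] world [ 295. -425.] ((297.4945373535156, -424.4783020019531), (145.26499938964844, 88.1153564453125), 19.514081954956055)
side [ 23. 213.] [  0 200  44  34 503] world [1156.  329.] ((1131.1231689453125, 337.9911193847656), (85.54730224609375, 201.18966674804688), 82.61792755126953)
scene [array([599.,  97.]), array([621., 186.]), array([725.,  93.]), array([728., 158.]), array([741., 133.])]
side [array([616., 165.]), array([601.,  82.]), array([617., 179.]), array([692., 123.]), array([771., 111.])]
```

View pics/c.png

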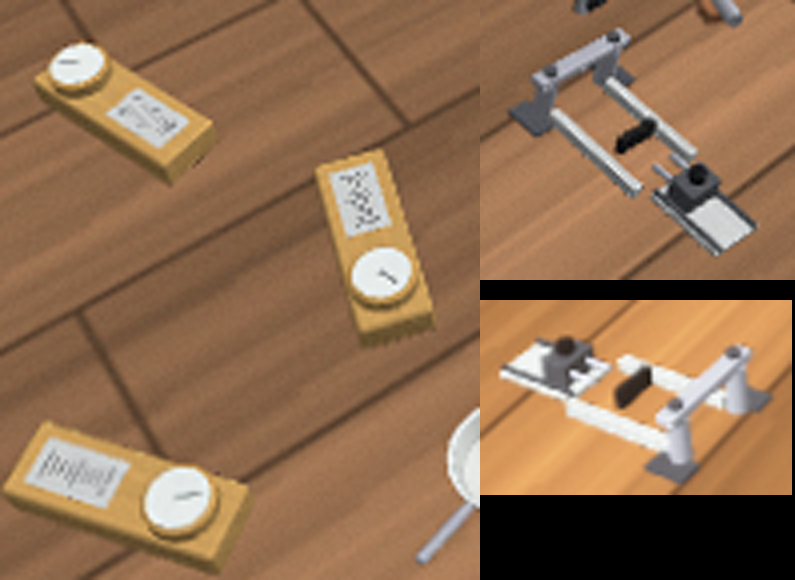

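B (y≈-340) has the largest y of the three. A is at -425 and C at -549, so B is the one meant, next to the hygrometer as described. It lies with its dial end towards (185,253) in scene pixels. Next I'll get its pose more precisely.

```bash
python3 - <<'E'
from h import *
import pickle
a,b=pickle.load(open('ab.pkl','rb'))
dial=cast(a,90+382/4,185+273/4,40); lab=cast(a,90+360/4,185+198/4,28)
print(dial,lab)
d=(dial-lab)[:2]; yaw=np.arctan2(d[1],d[0]); print('yaw',yaw,np.degrees(yaw))
c=dial[:2]-40*d/np.linalg.norm(d); print('centre',c)
print('sidecheck',proj(b,[*c,18]),proj(b,dial))
print('hyg',cast(a,373/1.5,327/1.5,20))
f=lambda x,y,z:cast(a,310+(x-480)/3.5,165+y/3.5,z)[:2].round(1)
print('bar top ends',f(545,75,52),f(620,35,52),'pad',f(635,135,18))
w=get('wrist'); print('wristcam',-w['R'].T@w['t'], w['R'][2])
E
```

```text
[ 551.38012888 -357.40480078   40.        ] [ 483.41698587 -336.14205358   28.        ]
yaw -0.30321010274185656 -17.37265919283645
centre [ 513.20481215 -345.4613845 ]
sidecheck [292.37535942 161.17653042] [284.65818054 152.78037364]
hyg [ 544.26110188 -152.75676882   20.        ]
bar top ends [612.8  88.6] [618.7 175.7] pad [688.7 127.1]
wristcam [649.89836005  84.4927152  372.98737809] [-0.00141287 -0.32363062 -0.94618245]
```

```bash
python3 - <<'E'
from h import *
import pickle
w=get('wrist');pickle.dump(w,open('w0.pkl','wb'));save(w,'pics/w0.png',None,1.5)
E
```

```text
(no output)
```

View pics/w0.png

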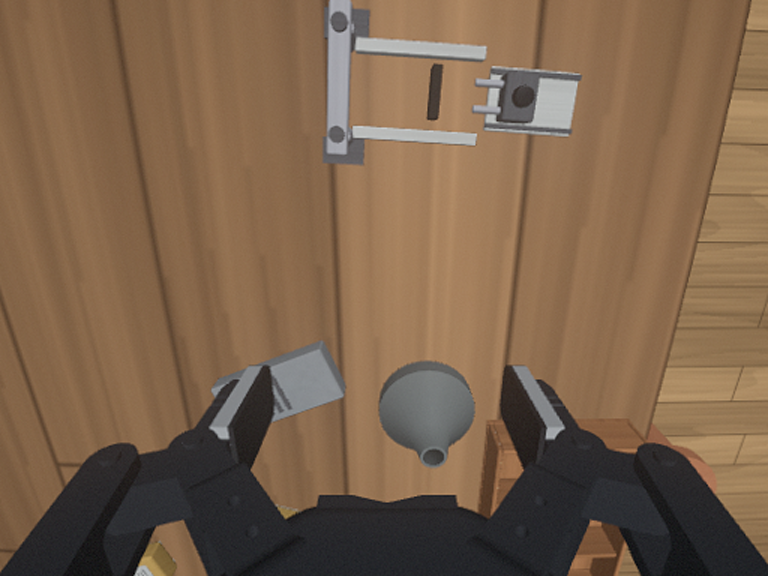

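{"op": "apply_moves", "data": {
  "commands": [
    [[-0.45, 0, -1, 0, -1, 0], [-0.53, 0, -0.95, 0, -1, 0], [-0.6, 0, -0.9, 0, -1, 0], [-0.68, 0, -0.85, 0, -1, 0], [-0.75, 0, -0.8, 0, -1, 0], [-0.8, 0, -0.75, 0, -1, 0], [-0.85, 0, -0.7, 0, -1, 0], [-0.9, 0, -0.6, 0, -1, 0]]
  ]
}}

```text
clock: 0.87
eef_pos: [527.8, -301.7, 226.2]
tool_rot: [-1.564, -0.006, 0.757]
force: [0.6, -0.7, 0.7]
width: 85.6
```

The wrist view shows the bridge: bar bolts at (339,20) and (336,134), rails running right, pad at (435,92). Next I'll compute its pose and the remaining move to the barometer.

```bash
cat >> h.py <<'E'
def togo(goal,yaw):
    s=readout.read_state(); R=Rot.from_euler('xyz',s['tool_rot']).as_matrix()
    G=Rot.from_euler('xyz',[-np.pi/2,0,yaw]).as_matrix()
    d=R.T@(np.array(goal)-s['eef_pos'])/40; r=np.degrees(Rot.from_matrix(R.T@G).as_rotvec())/5
    dg=G.T@(np.array(goal)-s['eef_pos'])/40
    print('pos',s['eef_pos'].round(1),'shift',d.round(3),'(after turn',dg.round(3),') turn',r.round(3),'F',s['force'].round(1),'w',round(s['width'],1))
from scipy.spatial.transform import Rotation as Rot
E
python3 - <<'E'
from h import *
import pickle
w=pickle.load(open('w0.pkl','rb'))
f=lambda u,v,z:cast(w,u/1.5,v/1.5,z)[:2].round(1)
print('bolts',f(339,20,53),f(336,134,53)); 
print('rails',f(355,47,12),f(486,53,12),f(353,132,12),f(476,139,12))
print('pad near face top',f(430,66,27),f(428,119,27))
print('carriage',f(520,97,30))
togo([513,-345,200],np.radians(72.6))
E
```

```text
bolts [616.4 170.2] [611.7  95.2]
rails [624.2 162.1] [728.9 158.2] [621.2  98.1] [725.1  92.8]
pad near face top [682.9 145.8] [682.5 107.4]
carriage [753.9 123.9]
pos [ 527.8 -301.7  226.2] shift [-1.017  0.644 -0.537] (after turn [-1.144  0.654  0.03 ] ) turn [-0.062 -5.85   0.093] F [ 0.6 -0.7  0.7] w 85.6
```

{"op": "apply_moves", "data": {
  "commands": [
    [[-0.4, 0.15, -0.2, 0, -1, 0], [-0.4, 0.15, -0.15, 0, -1, 0], [-0.3, 0.15, -0.05, 0, -1, 0], [0, 0.1, 0, 0, -1, 0], [0, 0.1, 0, 0, -1, 0], [0, 0, 0, 0, -0.8, 0], [0, 0, 0, 0, 0, 0], [0, 0, 0, 0, 0, 0]]
  ]
}}

```text
clock: 1.53
eef_pos: [497.7, -365.6, 196.4]
tool_rot: [-1.563, -0.0, 1.264]
force: [0.2, -0.3, 0.1]
width: 85.5
```

```bash
python3 - <<'E'
from h import *
import pickle
togo([513,-345,200],np.radians(72.6))
w=get('wrist');pickle.dump(w,open('w1.pkl','wb'));save(w,'pics/w1.png',None,1.5)
E
```

```text
pos [ 497.7 -365.6  196.4] shift [ 0.607 -0.091 -0.207] (after turn [ 0.607 -0.089 -0.21 ] ) turn [-0.085 -0.034  0.003] F [ 0.2 -0.3  0.1] w 85.5
```

View pics/w1.png

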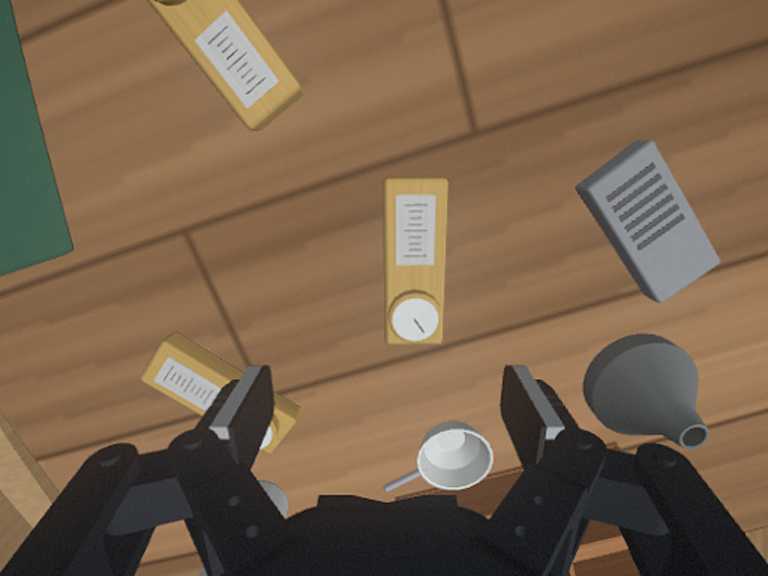

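The target is the middle barometer, with its dial at (415,318) and its rear edge at row 180. It is aligned with the jaws.

```bash
python3 - <<'E'
from h import *
import pickle
w=pickle.load(open('w1.pkl','rb'))
f=lambda u,v,z:cast(w,u/1.5,v/1.5,z)[:2]
D=f(415,318.5,40); c=[f(386,179,28),f(447,179,28),f(442.5,343,28),f(386,343,28)]
r=(c[0]+c[1])/2;n=(c[2]+c[3])/2
print('dial',D,'corners',np.round(c,1)); 
for p,q in((r,n),(r,D),(c[0],c[3]),(c[1],c[2])): print(np.linalg.norm(q-p),np.degrees(np.arctan2(*(q-p)[::-1])))
C=(r+n)/2; print('C',C, 'D-40', D-40*(n-r)/np.linalg.norm(n-r))
E
```

```text
dial [ 547.78667628 -356.17895879] corners [[ 437.6 -345.8]
 [ 451.3 -302.1]
 [ 581.9 -340.7]
 [ 567.3 -386.8]]
136.08966608322405 -17.00035808319654
108.23435743674293 -17.30080649075702
136.02563249379807 -17.547677915083813
136.166105635396 -16.45360290042603
C [ 509.52068082 -343.88611631] D-40 [ 509.53455913 -344.48385153]
```

{"op": "apply_moves", "data": {
  "commands": [
    [[0.3, 0.5, -0.1, -0.1, -0.1, 0], [0.29, 0.5, -0.1, 0, 0, 0], [0, 0.9, 0, 0, 0, 0], [0, 0.9, 0, 0, 0, 0], [0, 0.5, 0, 0, 0, 0], [0, 0, 0, 0, 0, 0]]
  ]
}}

```text
clock: 2.08
eef_pos: [518.7, -346.3, 64.4]
tool_rot: [-1.584, 0.004, 1.264]
force: [0.3, -0.4, 0.4]
width: 85.2
```

```bash
python3 - <<'E'
from h import *
togo([509.5,-344.2,4],np.radians(72.9))
E
```

```text
pos [ 518.7 -346.3   64.4] shift [-0.014  1.507  0.254] (after turn [-0.018  1.51   0.234] ) turn [ 0.155 -0.091 -0.045] F [ 0.3 -0.4  0.4] w 85.2
```

{"op": "apply_moves", "data": {
  "commands": [
    [[-0.01, 0, 0.24, 0.15, -0.1, -0.05], [0, 0.5, 0, 0, 0, 0], [0, 0.5, 0, 0, 0, 0], [0, 0.4, 0, 0, 0, 0], [0, 0.1, 0, 0, 0, 0], [0, 0, 0, 0, 0, 0]]
  ]
}}

```text
clock: 2.58
eef_pos: [511.7, -345.3, 10.6]
tool_rot: [-1.577, 0.002, 1.272]
force: [-0.2, 0.1, 0.7]
width: 85.3
```

```bash
python3 - <<'E'
from h import *
togo([509.5,-344.2,4],np.radians(72.9))
E
```

```text
pos [ 511.7 -345.3   10.6] shift [0.01  0.164 0.063] (after turn [0.01  0.165 0.062] ) turn [ 0.072 -0.009 -0.027] F [-0.2  0.1  0.7] w 85.3
```

{"op": "apply_moves", "data": {
  "commands": [
    [[0.01, 0.16, 0.06, 0.07, 0, 0], [0, 0.03, 0, 0, 0, 0]]
  ]
}}

```text
clock: 2.75
eef_pos: [510.7, -345.3, 5.7]
tool_rot: [-1.574, 0.004, 1.271]
force: [0.2, -0.2, 0.9]
width: 85.3
```

{"op": "apply_moves", "data": {
  "commands": [
    [[0, 0, 0, 0, 0, 0], [0, 0, 0, 0, 0, 0], [0, 0, 0, 0, 0, 0], [0, 0, 0, 0, 0, 0], [0, 0, 0, 0, 0, 0], [0, 0, 0, 0, 0, 0], [0, 0, 0, 0, 0, 0]]
  ],
  "claw": 40
}}

```text
clock: 3.33
eef_pos: [511.9, -346.3, 9.0]
tool_rot: [-1.578, 0.005, 1.27]
force: [0.4, -0.1, -2.8]
width: 48.7
```

{"op": "apply_moves", "data": {
  "commands": [
    [[0, -0.5, 0, 0, 0, 0], [0, -1, 0, 0, 0, 0], [0, -1, 0, 0, 0, 0], [0, -1, 0, 0, 0, 0], [0, 0, 0, 0, 0, 0], [0, 0, 0, 0, 0, 0]]
  ]
}}

```text
clock: 3.83
eef_pos: [507.8, -343.2, 149.7]
tool_rot: [-1.566, 0.002, 1.271]
force: [-1.3, 0.6, -2.8]
width: 48.6
```

```bash
python3 - <<'E'
from h import *
togo([500,100,150],np.radians(87.2))
w=get('wrist');save(w,'pics/w2.png',None,1)
E
```

```text
pos [ 507.8 -343.2  149.7] shift [ 1.0529e+01 -8.0000e-03  3.4590e+00] (after turn [ 1.1058e+01 -7.0000e-03  7.3600e-01] ) turn [-0.053 -2.876 -0.012] F [-1.3  0.6 -2.8] w 48.6
```

View pics/w2.png

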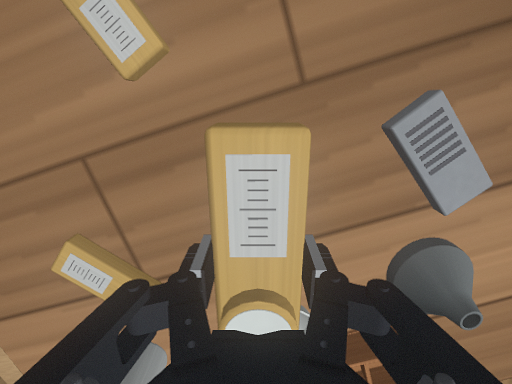

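Held level (width 48.6). Now I'll carry it to a point in front of the bridge.

{"op": "apply_moves", "data": {
  "commands": [
    [[0.9, 0, 0.25, 0, -1, 0], [0.95, 0, 0.2, 0, -1, 0], [0.95, 0, 0.1, 0, -0.85, 0], [0.95, 0, 0.05, 0, 0, 0], [0.95, 0, 0.05, 0, 0, 0], [0.95, 0, 0.05, 0, 0, 0], [0.95, 0, 0.05, 0, 0, 0], [0.95, 0, 0.05, 0, 0, 0]]
  ]
}}

```text
clock: 4.55
eef_pos: [501.7, -41.2, 135.9]
tool_rot: [-1.551, 0.006, 1.509]
force: [0.9, 0.1, -2.7]
width: 48.5
```

```bash
python3 - <<'E'
from h import *
togo([509,136.6,120],np.radians(87.2))
E
```

```text
pos [501.7 -41.2 135.9] shift [4.449 0.372 0.084] (after turn [4.448 0.398 0.036] ) turn [-0.226 -0.144 -0.068] F [ 0.9  0.1 -2.7] w 48.5
```

{"op": "apply_moves", "data": {
  "commands": [
    [[0.8, 0, 0.02, -0.1, -0.07, 0], [0.9, 0, 0.0, -0.1, -0.07, 0], [0.9, 0, 0, 0, 0, 0], [0.9, 0, 0, 0, 0, 0], [0.6, 0.1, 0, 0, 0, 0], [0, 0.1, 0, 0, 0, 0], [0, 0, 0, 0, 0, 0], [0, 0, 0, 0, 0, 0]]
  ]
}}

```text
clock: 5.22
eef_pos: [499.0, 142.8, 115.0]
tool_rot: [-1.549, 0.002, 1.541]
force: [0.3, 0.0, -3.5]
width: 48.9
```

```bash
python3 - <<'E'
from h import *
import pickle
togo([509,136.6,12],np.radians(87.2))
w=get('wrist');pickle.dump(w,open('w3.pkl','wb'));save(w,'pics/w3.png',None,1.5)
E
```

```text
pos [499.  142.8 115. ] shift [-0.142  2.568 -0.311] (after turn [-0.142  2.574 -0.258] ) turn [-0.25   0.215 -0.025] F [ 0.3  0.  -3.5] w 48.9
```

View pics/w3.png

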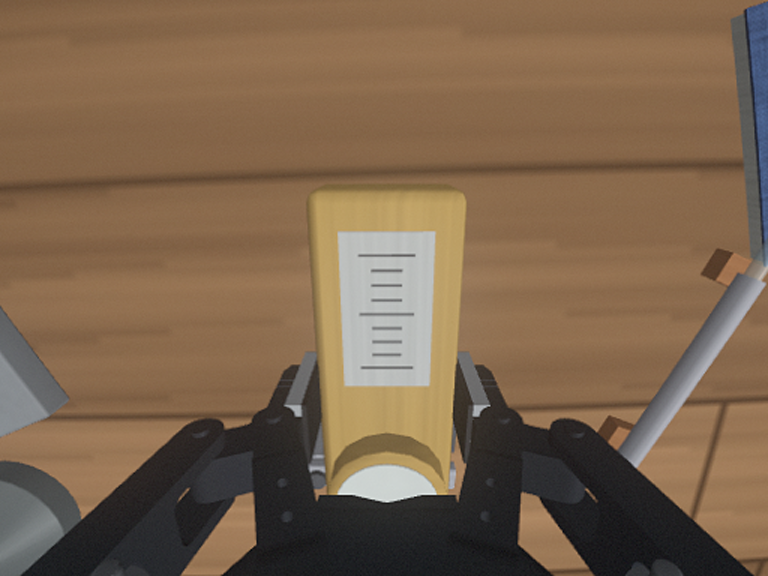

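{"op": "apply_moves", "data": {
  "commands": [
    [[-0.14, 0.4, -0.15, -0.25, 0.2, 0], [0, 0.5, -0.1, 0, 0, 0], [0, 0.5, 0, 0, 0, 0], [0, 0.4, 0, 0, 0, 0], [0, 0, 0, 0, 0, 0], [0, 0, 0, 0, 0, 0]]
  ]
}}

```text
clock: 5.77
eef_pos: [509.9, 123.7, 39.8]
tool_rot: [-1.571, 0.009, 1.506]
force: [-0.8, 0.8, -2.6]
width: 48.8
```

```bash
python3 - <<'E'
from h import *
import pickle
w=pickle.load(open('w3.pkl','rb')); print('thermo pts',cast(w,615/1.5,440/1.5,15),cast(w,755/1.5,285/1.5,20))
togo([509,136.6,10],np.radians(87.2))
E
```

```text
thermo pts [620.25710698 308.63481236  15.        ] [500.86623441 379.99443107  20.        ]
pos [509.9 123.7  39.8] shift [0.328 0.742 0.042] (after turn [0.322 0.745 0.037] ) turn [-0.001 -0.18  -0.105] F [-0.8  0.8 -2.6] w 48.8
```

{"op": "apply_moves", "data": {
  "commands": [
    [[0.3, 0.1, 0.03, 0, -0.15, -0.1], [0, 0.25, 0, 0, 0, 0], [0, 0.2, 0, 0, 0, 0], [0, 0, 0, 0, 0, 0], [0, 0, 0, 0, 0, 0]]
  ]
}}

```text
clock: 6.18
eef_pos: [511.5, 135.3, 18.4]
tool_rot: [-1.575, -0.002, 1.517]
force: [0.5, 0.1, -2.9]
width: 48.5
```

```bash
python3 - <<'E'
from h import *
togo([509,136.6,10],np.radians(87.2))
E
```

```text
pos [511.5 135.3  18.4] shift [0.029 0.209 0.066] (after turn [0.03  0.209 0.065] ) turn [ 0.045 -0.057  0.018] F [ 0.5  0.1 -2.9] w 48.5
```

{"op": "apply_moves", "data": {
  "commands": [
    [[0.03, 0.08, 0, 0.05, -0.05, 0], [0, 0.05, 0, 0, 0, 0], [0, 0.04, 0, 0, 0, 0], [0, 0.03, 0, 0, 0, 0], [0, 0, 0, 0, 0, 0]]
  ]
}}

```text
clock: 6.6
eef_pos: [512.3, 137.0, 10.4]
tool_rot: [-1.571, -0.002, 1.522]
force: [0.3, 0.7, -2.6]
width: 48.6
```

{"op": "apply_moves", "data": {
  "commands": [
    [[0, 0.03, 0, 0, 0, 0], [0, 0.02, 0, 0, 0, 0], [0, 0, 0, 0, 0, 0]]
  ]
}}

```text
clock: 6.85
eef_pos: [512.4, 137.1, 9.1]
tool_rot: [-1.572, -0.002, 1.522]
force: [-0.3, 0.4, -1.8]
width: 48.6
```

{"op": "apply_moves", "data": {
  "commands": [
    [[0, 0.02, 0, 0, 0, 0], [0, 0, 0, 0, 0, 0]]
  ]
}}

```text
clock: 7.02
eef_pos: [512.6, 137.1, 9.0]
tool_rot: [-1.573, -0.002, 1.522]
force: [-0.1, 0.1, -2.3]
width: 48.8
```

{"op": "apply_moves", "data": {
  "commands": [
    [[0, 0, 0, 0, 0, 0], [0, 0, 0, 0, 0, 0], [0, 0, 0, 0, 0, 0], [0, 0, 0, 0, 0, 0], [0, 0, 0, 0, 0, 0]]
  ],
  "claw": 80
}}

```text
clock: 7.43
eef_pos: [513.8, 137.5, 9.4]
tool_rot: [-1.575, -0.003, 1.522]
force: [0.5, 0.2, 0.6]
width: 79.8
```

{"op": "apply_moves", "data": {
  "commands": [
    [[0, -0.5, 0, 0, 0, 0], [0, -1, 0, 0, 0, 0], [0, -1, 0, 0, 0, 0], [0, -1, 0, 0, 0, 0], [0, -1, 0, 0, 0, 0], [0, -1, 0, 0, 0, 0], [0, 0, 0, 0, 1, 0], [0, 0, 0, 0, 1, 0]]
  ]
}}

```text
clock: 8.1
eef_pos: [512.0, 137.2, 238.5]
tool_rot: [-1.571, -0.002, 1.344]
force: [-0.5, 0.1, -0.7]
width: 80.1
```

{"op": "apply_moves", "data": {
  "commands": [
    [[-0.3, 0, -0.3, 0, 1, 0], [-0.3, 0, -0.3, 0, 1, 0], [-0.3, 0, -0.3, 0, 1, 0], [-0.3, 0, -0.3, 0, 1, 0], [-0.3, 0, -0.3, 0, 1, 0], [-0.3, 0, -0.3, 0, 1, 0], [-0.3, 0, -0.3, 0, 1, 0], [-0.3, 0, -0.3, 0, 1, 0]]
  ]
}}

```text
clock: 8.77
eef_pos: [545.9, 9.3, 241.5]
tool_rot: [-1.569, -0.011, 0.621]
force: [0.1, 0.4, 1.0]
width: 79.8
```

```bash
python3 - <<'E'
from h import *
togo([570,50,230],0)
E
```

```text
pos [545.9   9.3 241.5] shift [1.078 0.3   0.478] (after turn [0.602 0.288 1.018] ) turn [-0.056  7.111  0.117] F [0.1 0.4 1. ] w 79.8
```

{"op": "apply_moves", "data": {
  "commands": [
    [[0.1, 0, 0.1, 0, 1, 0], [0.1, 0, 0.1, 0, 1, 0], [0.1, 0, 0.1, 0, 1, 0], [0.1, 0, 0.1, 0, 1, 0], [0.1, 0, 0.2, 0, 1, 0], [0, 0, 0.2, 0, 1, 0], [0, 0, 0, 0, 1, 0], [0, 0, 0, 0, 0, 0]]
  ]
}}

```text
clock: 9.43
eef_pos: [552.0, 40.6, 240.8]
tool_rot: [-1.567, -0.005, -0.036]
force: [0.7, -0.4, 0.8]
width: 79.7
```

```bash
python3 - <<'E'
from h import *
import pickle
w=get('wrist');pickle.dump(w,open('w4.pkl','wb'));save(w,'pics/w4.png',(0,0,512,270),1.5)
togo([570,50,230],0)
E
```

```text
pos [551.9  40.9 240.8] shift [0.444 0.272 0.24 ] (after turn [0.453 0.269 0.227] ) turn [-0.043 -0.368  0.059] F [-0.5  0.8  0.9] w 80.0
```

View pics/w4.png

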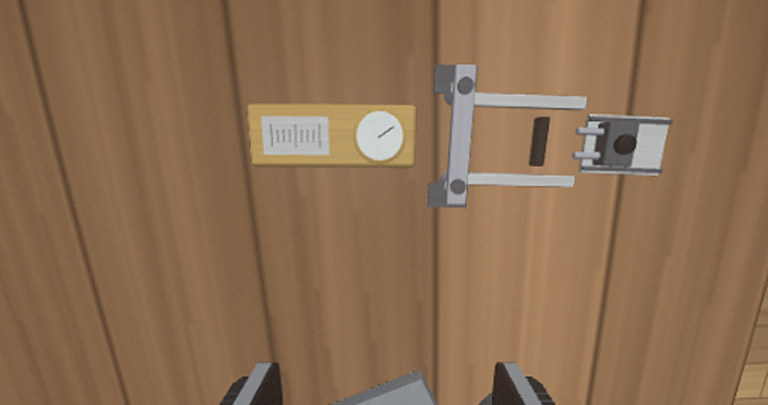

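The barometer lies in front of the bridge, dial at (380,135). The bar bolts are at (465,85) and (458,187), and the pad at (540,141).

```bash
python3 - <<'E'
from h import *
import pickle
w=pickle.load(open('w4.pkl','rb')); im=w['image']
f=lambda u,v,z:cast(w,u,v,z)[:2]
hsv=cv2.cvtColor(im,cv2.COLOR_RGB2HSV)
m=cv2.inRange(hsv,(17,110,100),(30,255,255)); m[:60]=0;m[120:]=0;m[:,:155]=0;m[:,290:]=0
P=np.array([f(u,v,28) for u,v in cv2.findNonZero(cv2.morphologyEx(m,cv2.MORPH_OPEN,np.ones((3,3))))[:,0]],np.float32)
print('case',cv2.minAreaRect(P))
# dial: white blob
g=cv2.inRange(hsv,(0,0,170),(180,60,255)); k,l,s,c=cv2.connectedComponentsWithStats(g)
for i in range(1,k):
    if s[i,4]>150 and s[i,1]<150: print('white',c[i]*1.5,s[i,4],'z40',f(*c[i],40))
b1,b2=f(465/1.5,85/1.5,53),f(458/1.5,187/1.5,53); d=b1-b2;print('bolts',b1,b2,(b1+b2)/2,np.degrees(np.arctan2(-d[0],d[1])))
R=[f(u/1.5,v/1.5,12) for u,v in((475,99.5),(586,102.5),(469,180),(574,182.5))]
print('rails',np.round(R,1),[np.degrees(np.arctan2(*(q-p)[::-1])) for p,q in(R[:2],R[2:])],(R[0]+R[2])/2,(R[1]+R[3])/2)
print('pad',f(535/1.5,119/1.5,27),f(530.5/1.5,165/1.5,27))
E
```

```text
case ((510.9156188964844, 138.61996459960938), (48.387393951416016, 138.0399627685547), 87.6789779663086)
white [460.88106796 135.23543689] 618 z40 [616.33726645 134.28040333]
white [529.91884817  99.85602094] 573 z40 [670.43274658 159.16362464]
white [379.03316327 135.12818878] 784 z40 [550.60352499 136.5236789 ]
white [294.26222685 134.57544225] 961 z40 [482.66016906 139.52815057]
white [648.94454887 145.76785714] 532 z40 [771.95948096 122.3086587 ]
white [519.77210216 179.19842829] 509 z40 [666.18718349  98.29943265]
bolts [616.43432382 169.45388908] [612.46382071  94.72721614] [614.44907226 132.09055261] -3.0414755394868997
rails [[632.9 163.5]
 [728.6 158.8]
 [629.4  96.9]
 [725.1  91.8]] [np.float64(-2.7722148799157953), np.float64(-3.0041580401017556)] [631.15954115 130.16699827] [726.86416258 125.33870539]
pad [680.06874265 145.662532  ] [678.90512006 108.88653951]
```

{"op": "apply_moves", "data": {
  "commands": [
    [[-0.3, 0, 0.3, 0, -1, 0], [-0.3, 0, 0.3, 0, -1, 0], [-0.2, 0, 0.4, 0, -1, 0], [-0.1, 0, 0.5, 0, -1, 0], [0, 0, 0.5, 0, -1, 0], [0.1, 0, 0.5, 0, -1, 0], [0.1, 0, 0.4, 0, -1, 0], [0.1, 0, 0.3, 0, -1, 0]]
  ]
}}

```text
clock: 10.15
eef_pos: [487.0, 162.2, 240.5]
tool_rot: [-1.576, -0.005, 0.71]
force: [-0.1, 0.5, -0.8]
width: 79.9
```

{"op": "apply_moves", "data": {
  "commands": [
    [[0.1, 0, 0.1, 0, -1, 0], [0.1, 0.1, 0, 0, -1, 0], [0, 0.2, 0, 0, -1, 0], [0, 0.2, 0, 0, -1, 0], [0, 0.2, 0, 0, -1, 0], [0, 0.2, 0, 0, -1, 0], [0, 0.2, 0, 0, -1, 0], [0, 0, 0, 0, -1, 0]]
  ]
}}

```text
clock: 10.82
eef_pos: [490.0, 174.5, 196.2]
tool_rot: [-1.581, -0.004, 1.473]
force: [-0.2, -0.7, 0.6]
width: 80.3
```

```bash
python3 - <<'E'
from h import *
togo([454,141.4,100],np.radians(87.2))
E
```

```text
pos [490.  174.5 196.2] shift [-0.92   2.394  0.84 ] (after turn [-0.871  2.405  0.86 ] ) turn [ 0.115 -0.556  0.04 ] F [-0.2 -0.7  0.6] w 80.3
```

{"op": "apply_moves", "data": {
  "commands": [
    [[-0.3, 0.3, 0.3, 0.1, -0.5, 0], [-0.3, 0.5, 0.3, 0, 0, 0], [-0.27, 0.5, 0.25, 0, 0, 0], [0, 0.7, 0, 0, 0, 0], [0, 0.4, 0, 0, 0, 0], [0, 0, 0, 0, 0, 0], [0, 0, 0, 0, 0, 0]]
  ]
}}

```text
clock: 11.4
eef_pos: [455.4, 139.8, 97.8]
tool_rot: [-1.576, -0.007, 1.539]
force: [0.6, -0.4, 0.5]
width: 80.4
```

```bash
python3 - <<'E'
from h import *
togo([454,141.4,9],np.radians(87.1))
E
```

```text
pos [455.4 139.8  97.8] shift [0.023 2.22  0.047] (after turn [0.039 2.22  0.036] ) turn [0.063 0.215 0.085] F [ 0.6 -0.4  0.5] w 80.4
```

{"op": "apply_moves", "data": {
  "commands": [
    [[0.03, 0.4, 0.03, 0.06, 0.2, 0.08], [0, 0.6, 0, 0, 0, 0], [0, 0.6, 0, 0, 0, 0], [0, 0.4, 0, 0, 0, 0], [0, 0.1, 0, 0, 0, 0], [0, 0, 0, 0, 0, 0], [0, 0, 0, 0, 0, 0]]
  ]
}}

```text
clock: 11.98
eef_pos: [463.2, 144.8, 18.5]
tool_rot: [-1.586, -0.008, 1.527]
force: [0.2, -0.6, -0.1]
width: 79.9
```

```bash
python3 - <<'E'
from h import *
togo([454,141.4,9],np.radians(87.1))
E
```

```text
pos [463.2 144.8  18.5] shift [-0.097  0.233  0.231] (after turn [-0.096  0.238  0.227] ) turn [0.179 0.082 0.095] F [ 0.2 -0.6 -0.1] w 79.9
```

{"op": "apply_moves", "data": {
  "commands": [
    [[-0.09, 0.05, 0.18, 0.17, 0.08, 0.09], [0, 0.08, 0.04, 0, 0, 0], [0, 0.08, 0, 0, 0, 0], [0, 0, 0, 0, 0, 0], [0, 0, 0, 0, 0, 0]]
  ]
}}

```text
clock: 12.4
eef_pos: [456.3, 142.1, 13.4]
tool_rot: [-1.577, -0.003, 1.519]
force: [-0.0, 0.3, 0.2]
width: 79.9
```

```bash
python3 - <<'E'
from h import *
togo([454,141.4,9],np.radians(87.1))
E
```

```text
pos [456.3 142.1  13.4] shift [-0.02   0.111  0.058] (after turn [-0.019  0.111  0.058] ) turn [ 0.069 -0.009  0.033] F [-0.   0.3  0.2] w 79.9
```

{"op": "apply_moves", "data": {
  "commands": [
    [[-0.02, 0.09, 0.05, 0.07, 0, 0.03], [0, 0.08, 0, 0, 0, 0], [0, 0, 0, 0, 0, 0]]
  ]
}}

```text
clock: 12.65
eef_pos: [454.6, 141.4, 6.7]
tool_rot: [-1.571, -0.0, 1.519]
force: [-0.0, -0.3, -0.8]
width: 80.3
```

{"op": "apply_moves", "data": {
  "commands": [
    [[0, 0, 0, 0, 0, 0], [0, 0, 0, 0, 0, 0], [0, 0, 0, 0, 0, 0], [0, 0, 0, 0, 0, 0], [0, 0, 0, 0, 0, 0], [0, 0, 0, 0, 0, 0]]
  ],
  "claw": 40
}}

```text
clock: 13.15
eef_pos: [454.4, 141.1, 7.0]
tool_rot: [-1.571, 0.0, 1.519]
force: [0.4, -0.4, -0.8]
width: 48.7
```

```bash
python3 - <<'E'
from h import *
togo([454,141.4,7],np.radians(87.1))
E
```

```text
pos [454.4 141.1   7. ] shift [ 0.006 -0.001  0.009] (after turn [ 0.006 -0.001  0.009] ) turn [-0.003 -0.011 -0.004] F [ 0.4 -0.4 -0.8] w 48.7
```

{"op": "apply_moves", "data": {
  "commands": [
    [[-0.02, 0, -0.07, 0, 0, 0], [-0.02, 0, -0.07, 0, 0, 0], [0, 0, -0.07, 0, 0, 0], [0, 0, -0.07, 0, 0, 0], [0, 0, 0, 0, 0, 0], [0, 0, 0, 0, 0, 0]]
  ]
}}

```text
clock: 13.65
eef_pos: [465.8, 138.8, 6.8]
tool_rot: [-1.569, 0.001, 1.52]
force: [-0.4, 0.3, 0.4]
width: 48.7
```

```bash
cat > chk.py <<'E'
from h import *
s=readout.read_state(); p=s['eef_pos'][:2]-[614.4,131.4]; a=np.radians(-2.9)
print('bridge-frame TCP x,lat',(p@[np.cos(a),np.sin(a)]).round(2),(p@[-np.sin(a),np.cos(a)]).round(2),'z',s['eef_pos'][2].round(2),'Fx',(s['force'][:2]@[np.cos(a),np.sin(a)]).round(2))
togo(s['eef_pos'],np.radians(87.1))
E
python3 chk.py
```

```text
bridge-frame TCP x,lat -148.79 -0.13 z 6.82 Fx -0.4
pos [465.8 138.8   6.8] shift [0. 0. 0.] (after turn [0. 0. 0.] ) turn [-0.02  -0.004 -0.007] F [-0.4  0.3  0.4] w 48.7
```

{"op": "apply_moves", "data": {
  "commands": [
    [[0, 0, -0.1, 0, 0, 0], [0, 0, -0.1, 0, 0, 0], [0, 0, -0.1, 0, 0, 0], [0, 0, -0.1, 0, 0, 0], [0, 0, -0.1, 0, 0, 0], [0, 0, 0, 0, 0, 0]]
  ]
}}

```text
clock: 14.15
eef_pos: [487.9, 137.6, 6.9]
tool_rot: [-1.569, 0.001, 1.52]
force: [0.4, 0.1, -0.8]
width: 48.5
```

```bash
python3 chk.py
```

```text
bridge-frame TCP x,lat -126.61 -0.22 z 6.85 Fx 0.44
pos [487.9 137.6   6.9] shift [0. 0. 0.] (after turn [0. 0. 0.] ) turn [-0.019 -0.005 -0.008] F [ 0.4  0.1 -0.8] w 48.5
```

{"op": "apply_moves", "data": {
  "commands": [
    [[0, 0, -0.1, 0, 0, 0], [0, 0, -0.1, 0, 0, 0], [0, 0, -0.1, 0, 0, 0], [0, 0, -0.1, 0, 0, 0], [0, 0, 0, 0, 0, 0]]
  ]
}}

```text
clock: 14.57
eef_pos: [505.7, 136.6, 6.9]
tool_rot: [-1.569, 0.001, 1.52]
force: [1.3, 0.2, -0.6]
width: 48.8
```

```bash
python3 chk.py
```

```text
bridge-frame TCP x,lat -108.86 -0.33 z 6.86 Fx 1.31
pos [505.7 136.6   6.9] shift [0. 0. 0.] (after turn [0. 0. 0.] ) turn [-0.02  -0.008 -0.008] F [ 1.3  0.2 -0.6] w 48.8
```

Free so far, with no force building up. Continuing up to well short of the stop.

{"op": "apply_moves", "data": {
  "commands": [
    [[0, 0, -0.1, 0, 0, 0], [0, 0, -0.1, 0, 0, 0], [0.005, 0, -0.1, 0, 0, 0], [0, 0, -0.1, 0, 0, 0], [0, 0, -0.1, 0, 0, 0], [0, 0, -0.1, 0, 0, 0], [0, 0, -0.1, 0, 0, 0], [0, 0, 0, 0, 0, 0]]
  ]
}}

```text
clock: 15.23
eef_pos: [536.6, 135.2, 6.8]
tool_rot: [-1.569, 0.001, 1.519]
force: [0.4, 0.1, 1.0]
width: 48.6
```

```bash
python3 chk.py
```

```text
bridge-frame TCP x,lat -77.87 -0.13 z 6.84 Fx 0.42
pos [536.6 135.2   6.8] shift [0. 0. 0.] (after turn [0. 0. 0.] ) turn [-0.022 -0.008 -0.009] F [0.4 0.1 1. ] w 48.6
```

{"op": "apply_moves", "data": {
  "commands": [
    [[0, 0, -0.08, 0, 0, 0], [0, 0, -0.08, 0, 0, 0], [0, 0, -0.06, 0, 0, 0], [0, 0, -0.02, 0, 0, 0], [0, 0, 0, 0, 0, 0]]
  ]
}}

```text
clock: 15.65
eef_pos: [546.8, 134.6, 6.8]
tool_rot: [-1.568, 0.001, 1.519]
force: [-1.3, -0.2, 3.5]
width: 48.7
```

```bash
cat >> chk.py <<'E'
import time
F=[]
for _ in range(6):
    eyes.get_image('side'); F.append(readout.read_state()['force'])
F=np.array(F); print('mean F',F.mean(0).round(2),F.std(0).round(2), readout.read_state()['eef_pos'].round(2))
E
python3 chk.py
```

```text
bridge-frame TCP x,lat -67.68 -0.2 z 6.84 Fx -1.3
pos [546.8 134.6   6.8] shift [0. 0. 0.] (after turn [0. 0. 0.] ) turn [-0.033 -0.008 -0.012] F [-1.3 -0.2  3.5] w 48.7
mean F [-0.48  0.03  0.73] [0.48 0.5  0.51] [546.79 134.65   6.86]
```

{"op": "apply_moves", "data": {
  "commands": [
    [[0, 0, -0.03, 0, 0, 0], [0, 0, -0.03, 0, 0, 0], [0, 0, -0.02, 0, 0, 0], [0, 0, 0, 0, 0, 0]]
  ]
}}

```text
clock: 16.28
eef_pos: [549.4, 134.5, 6.9]
tool_rot: [-1.567, 0.002, 1.52]
force: [-0.2, -1.0, 0.1]
width: 48.5
```

```bash
python3 chk.py
```

```text
bridge-frame TCP x,lat -65.11 -0.17 z 6.88 Fx -0.1
pos [549.4 134.5   6.9] shift [0. 0. 0.] (after turn [0. 0. 0.] ) turn [-0.044  0.001 -0.018] F [-0.2 -1.   0.1] w 48.5
mean F [-0.93  0.32  0.67] [0.33 0.35 0.56] [549.36 134.51   6.89]
```

{"op": "apply_moves", "data": {
  "commands": [
    [[0, 0, -0.03, 0, 0, 0], [0, 0, -0.03, 0, 0, 0], [0, 0, 0, 0, 0, 0], [0, 0, 0, 0, 0, 0]]
  ]
}}

```text
clock: 16.92
eef_pos: [551.5, 134.4, 6.9]
tool_rot: [-1.566, 0.002, 1.52]
force: [-1.5, -0.4, 2.3]
width: 48.6
```

```bash
python3 chk.py
```

```text
bridge-frame TCP x,lat -63.0 -0.19 z 6.87 Fx -1.47
pos [551.5 134.4   6.9] shift [0. 0. 0.] (after turn [0. 0. 0.] ) turn [-0.052  0.002 -0.02 ] F [-1.5 -0.4  2.3] w 48.6
mean F [-1.21  0.28  1.46] [0.33 0.43 0.3 ] [551.47 134.39   6.88]
```

{"op": "apply_moves", "data": {
  "commands": [
    [[0, 0, -0.03, 0, 0, 0], [0, 0, 0, 0, 0, 0], [0, 0, 0, 0, 0, 0]]
  ]
}}

```text
clock: 17.47
eef_pos: [552.8, 134.4, 6.9]
tool_rot: [-1.566, 0.002, 1.52]
force: [-2.0, -0.9, 1.7]
width: 48.6
```

```bash
python3 chk.py
```

```text
bridge-frame TCP x,lat -61.68 -0.15 z 6.89 Fx -1.95
pos [552.8 134.4   6.9] shift [0. 0. 0.] (after turn [0. 0. 0.] ) turn [-0.05   0.003 -0.02 ] F [-2.  -0.9  1.7] w 48.6
mean F [-0.88  0.24  1.19] [0.46 0.43 0.54] [552.75 134.38   6.86]
```

{"op": "apply_moves", "data": {
  "commands": [
    [[0, 0, -0.025, 0, 0, 0], [0, 0, 0, 0, 0, 0], [0, 0, 0, 0, 0, 0]]
  ]
}}

```text
clock: 18.02
eef_pos: [553.7, 134.3, 6.9]
tool_rot: [-1.566, 0.002, 1.521]
force: [-2.0, 0.0, 1.6]
width: 48.7
```

```bash
python3 chk.py
```

```text
bridge-frame TCP x,lat -60.74 -0.17 z 6.87 Fx -2.03
pos [553.7 134.3   6.9] shift [0. 0. 0.] (after turn [0. 0. 0.] ) turn [-0.052  0.005 -0.021] F [-2.   0.   1.6] w 48.7
mean F [-0.81 -0.11  1.68] [0.52 0.5  0.22] [553.74 134.3    6.87]
```

{"op": "apply_moves", "data": {
  "commands": [
    [[0, 0, -0.025, 0, 0, 0], [0, 0, 0, 0, 0, 0], [0, 0, 0, 0, 0, 0]]
  ]
}}

```text
clock: 18.57
eef_pos: [554.7, 134.3, 6.9]
tool_rot: [-1.566, 0.002, 1.521]
force: [-1.4, -0.1, 2.5]
width: 49.2
```

```bash
python3 chk.py
```

```text
bridge-frame TCP x,lat -59.74 -0.11 z 6.89 Fx -1.42
pos [554.7 134.3   6.9] shift [0. 0. 0.] (after turn [0. 0. 0.] ) turn [-0.053  0.006 -0.021] F [-1.4 -0.1  2.5] w 49.2
mean F [-1.27  0.23  0.92] [0.31 0.49 0.36] [554.72 134.28   6.89]
```

{"op": "apply_moves", "data": {
  "commands": [
    [[0, 0, -0.025, 0, 0, 0], [0, 0, 0, 0, 0, 0], [0, 0, 0, 0, 0, 0]]
  ]
}}

```text
clock: 19.12
eef_pos: [555.7, 134.2, 6.9]
tool_rot: [-1.566, 0.002, 1.521]
force: [-2.1, 0.2, 1.8]
width: 48.6
```

```bash
python3 chk.py
```

```text
bridge-frame TCP x,lat -58.74 -0.15 z 6.87 Fx -2.12
pos [555.7 134.2   6.9] shift [0. 0. 0.] (after turn [0. 0. 0.] ) turn [-0.054  0.007 -0.022] F [-2.1  0.2  1.8] w 48.6
mean F [-0.82  0.    0.69] [0.26 0.39 0.31] [555.73 134.23   6.88]
```

{"op": "apply_moves", "data": {
  "commands": [
    [[0, 0, -0.025, 0, 0, 0], [0, 0, 0, 0, 0, 0], [0, 0, 0, 0, 0, 0]]
  ]
}}

```text
clock: 19.67
eef_pos: [556.7, 134.2, 6.9]
tool_rot: [-1.566, 0.002, 1.521]
force: [-1.7, -0.0, 1.6]
width: 48.7
```

```bash
python3 chk.py
```

```text
bridge-frame TCP x,lat -57.72 -0.13 z 6.88 Fx -1.72
pos [556.7 134.2   6.9] shift [0. 0. 0.] (after turn [0. 0. 0.] ) turn [-0.055  0.007 -0.022] F [-1.7 -0.   1.6] w 48.7
mean F [-1.18 -0.26  1.  ] [0.54 0.5  0.41] [556.8  134.2    6.89]
```

{"op": "apply_moves", "data": {
  "commands": [
    [[0, 0, -0.02, 0, 0, 0], [0, 0, 0, 0, 0, 0], [0, 0, 0, 0, 0, 0]]
  ]
}}

```text
clock: 20.22
eef_pos: [557.2, 134.2, 6.9]
tool_rot: [-1.565, 0.002, 1.521]
force: [-1.1, 0.1, 0.3]
width: 49.0
```

```bash
python3 chk.py; python3 - <<'E'
from h import *
d=get('side'); p=proj(d,[650,130,30]).astype(int); print(p); s=get('scene'); q=proj(s,[650,130,30]).astype(int)
c=lambda d,p: cv2.resize(d['image'][p[1]-40:p[1]+40,p[0]-50:p[0]+50],(400,320),interpolation=cv2.INTER_CUBIC)
cv2.imwrite('pics/e.png',np.hstack([c(d,p),c(s,q)])[:,:,::-1])
E
```

```text
bridge-frame TCP x,lat -57.28 -0.07 z 6.88 Fx -1.09
pos [557.2 134.2   6.9] shift [0. 0. 0.] (after turn [0. 0. 0.] ) turn [-0.062  0.008 -0.024] F [-1.1  0.1  0.3] w 49.0
mean F [-1.84  0.26  1.17] [0.4  0.29 0.52] [557.16 134.21   6.88]
[192 217]
```

View pics/e.png

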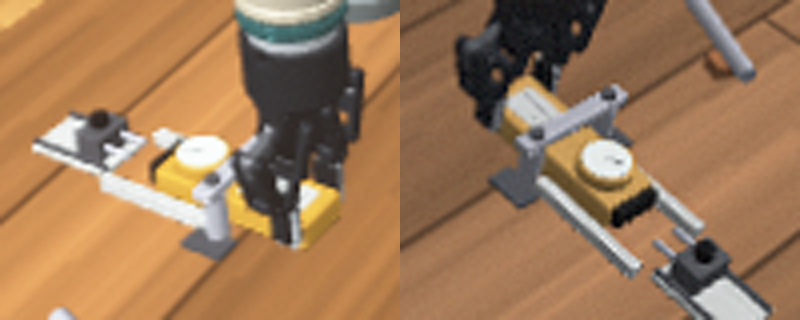

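The side and scene crops show the dial beyond the bar and the nose at the black pad. Contact is starting, so I'm switching to finer steps.

{"op": "apply_moves", "data": {
  "commands": [
    [[0, 0, -0.015, 0, 0, 0], [0, 0, 0, 0, 0, 0], [0, 0, 0, 0, 0, 0]]
  ]
}}

```text
clock: 20.87
eef_pos: [557.2, 134.2, 6.9]
tool_rot: [-1.564, 0.002, 1.521]
force: [-1.4, 0.0, 1.0]
width: 48.1
```

```bash
python3 chk.py
```

```text
bridge-frame TCP x,lat -57.3 -0.12 z 6.89 Fx -1.43
pos [557.2 134.2   6.9] shift [0. 0. 0.] (after turn [0. 0. 0.] ) turn [-0.074  0.01  -0.027] F [-1.4  0.   1. ] w 48.1
mean F [-1.73 -0.2   1.66] [0.33 0.6  0.33] [557.19 134.2    6.89]
```

{"op": "apply_moves", "data": {
  "commands": [
    [[0, 0, -0.015, 0, 0, 0], [0, 0, 0, 0, 0, 0], [0, 0, 0, 0, 0, 0]]
  ]
}}

```text
clock: 21.42
eef_pos: [557.2, 134.2, 6.9]
tool_rot: [-1.563, 0.003, 1.521]
force: [-1.9, 1.2, 0.8]
width: 49.1
```

```bash
python3 chk.py
```

```text
bridge-frame TCP x,lat -57.25 -0.1 z 6.92 Fx -1.97
pos [557.2 134.2   6.9] shift [0. 0. 0.] (after turn [0. 0. 0.] ) turn [-0.086  0.01  -0.031] F [-1.9  1.2  0.8] w 49.1
mean F [-2.11 -0.44  1.94] [0.69 0.24 0.38] [557.18 134.17   6.91]
```

{"op": "apply_moves", "data": {
  "commands": [
    [[0, 0, -0.02, -0.08, 0, -0.03], [0, 0, -0.02, 0, 0, 0], [0, 0, -0.02, 0, 0, 0]]
  ]
}}

```text
clock: 21.97
eef_pos: [557.4, 134.1, 6.9]
tool_rot: [-1.567, 0.001, 1.522]
force: [-4.1, 0.3, 4.1]
width: 48.7
```

```bash
python3 chk.py
```

```text
bridge-frame TCP x,lat -57.09 -0.15 z 6.87 Fx -4.07
pos [557.4 134.1   6.9] shift [0. 0. 0.] (after turn [0. 0. 0.] ) turn [-0.044  0.015 -0.012] F [-4.1  0.3  4.1] w 48.7
mean F [-5.2   0.    5.24] [0.35 0.33 0.56] [557.45 134.13   6.83]
```

{"op": "apply_moves", "data": {
  "commands": [
    [[0, 0, -0.02, 0, 0, 0], [0, 0, -0.025, 0, 0, 0]]
  ]
}}

```text
clock: 22.43
eef_pos: [557.6, 134.1, 6.8]
tool_rot: [-1.564, 0.002, 1.522]
force: [-5.4, -0.0, 5.2]
width: 48.7
```

```bash
python3 chk.py
```

```text
bridge-frame TCP x,lat -56.9 -0.2 z 6.85 Fx -5.38
pos [557.6 134.1   6.8] shift [0. 0. 0.] (after turn [0. 0. 0.] ) turn [-0.076  0.019 -0.021] F [-5.4 -0.   5.2] w 48.7
mean F [-6.25  0.27  5.65] [0.43 0.17 0.33] [557.58 134.09   6.85]
```

{"op": "apply_moves", "data": {
  "commands": [
    [[0, -0.008, -0.03, 0, 0, 0], [0, -0.008, -0.032, 0, 0, 0]]
  ]
}}

```text
clock: 22.9
eef_pos: [557.9, 133.9, 6.9]
tool_rot: [-1.56, 0.003, 1.523]
force: [-6.4, -0.6, 2.8]
width: 48.6
```

```bash
python3 chk.py
```

```text
bridge-frame TCP x,lat -56.57 -0.38 z 6.91 Fx -6.32
pos [557.9 133.9   6.9] shift [0. 0. 0.] (after turn [0. 0. 0.] ) turn [-0.118  0.028 -0.032] F [-6.4 -0.6  2.8] w 48.6
mean F [-5.4   0.07  3.03] [0.2  0.45 0.21] [557.92 133.91   6.91]
```

{"op": "apply_moves", "data": {
  "commands": [
    [[0, -0.004, -0.035, 0, 0, 0], [0, -0.004, -0.042, 0, 0, 0]]
  ]
}}

```text
clock: 23.37
eef_pos: [557.9, 133.9, 6.9]
tool_rot: [-1.555, 0.004, 1.523]
force: [-8.1, 0.0, 8.1]
width: 48.5
```

```bash
python3 chk.py
```

```text
bridge-frame TCP x,lat -56.53 -0.36 z 6.9 Fx -8.06
pos [557.9 133.9   6.9] shift [0. 0. 0.] (after turn [0. 0. 0.] ) turn [-0.176  0.034 -0.045] F [-8.1  0.   8.1] w 48.5
mean F [-7.63  0.38  6.19] [0.27 0.67 0.4 ] [557.95 133.87   6.9 ]
```

{"op": "apply_moves", "data": {
  "commands": [
    [[0, -0.01, -0.02, -0.17, 0.03, -0.04], [0, -0.005, -0.03, -0.08, 0, 0]]
  ]
}}

```text
clock: 23.83
eef_pos: [557.8, 134.1, 6.8]
tool_rot: [-1.574, 0.001, 1.521]
force: [-6.5, 0.2, 5.1]
width: 48.8
```

```bash
python3 chk.py
```

```text
bridge-frame TCP x,lat -56.67 -0.2 z 6.83 Fx -6.55
pos [557.8 134.1   6.8] shift [0. 0. 0.] (after turn [0. 0. 0.] ) turn [ 0.036  0.013 -0.007] F [-6.5  0.2  5.1] w 48.8
mean F [-5.87  0.91  3.59] [0.48 0.56 0.98] [557.8  134.1    6.86]
```

{"op": "apply_moves", "data": {
  "commands": [
    [[0, -0.005, -0.035, 0, 0, 0], [0, -0.005, -0.038, -0.03, 0, 0]]
  ]
}}

```text
clock: 24.3
eef_pos: [557.8, 134.1, 6.9]
tool_rot: [-1.571, 0.002, 1.522]
force: [-6.1, 0.1, 5.5]
width: 48.9
```

```bash
python3 chk.py
```

```text
bridge-frame TCP x,lat -56.64 -0.21 z 6.86 Fx -6.06
pos [557.8 134.1   6.9] shift [0. 0. 0.] (after turn [0. 0. 0.] ) turn [-0.     0.018 -0.027] F [-6.1  0.1  5.5] w 48.9
mean F [-6.74  0.77  5.22] [0.46 0.46 0.56] [557.84 134.09   6.87]
```

Wrist force is steady at about 6.7 N, which puts roughly 5–6 N on the stop. I'll hold here for 1.4 s, since camera calls keep the last target.

```bash
python3 - <<'E'
from h import *
F=[]
for _ in range(28): eyes.get_image('side'); F.append(readout.read_state()['force'])
F=np.array(F); print(F[:14].mean(0).round(2),F[14:].mean(0).round(2),F[:,0].min(),F[:,0].max(),readout.read_state()['clock'])
E
```

```text
[-6.2   0.5   5.13] [-6.32  0.53  4.98] -7.293414234269236 -5.21351166249801 26.0
```

Releasing. I'll then push again from behind with shut fingers, where nothing bears down on the case and the wrist force equals the stop force plus under 1 N.

{"op": "apply_moves", "data": {
  "commands": [
    [[0, 0, 0, 0, 0, 0], [0, 0, 0, 0, 0, 0], [0, 0, 0, 0, 0, 0], [0, 0, 0, 0, 0, 0], [0, 0, 0, 0, 0, 0]]
  ],
  "claw": 75
}}

```text
clock: 26.42
eef_pos: [563.0, 133.7, 6.9]
tool_rot: [-1.579, 0.0, 1.521]
force: [0.2, 0.4, -0.7]
width: 74.7
```

{"op": "apply_moves", "data": {
  "commands": [
    [[0, -0.03, 0.1, 0, 0, 0], [0, -0.03, 0.25, 0, 0, 0], [0, -0.03, 0.3, 0, 0, 0], [0, 0, 0.3, 0, 0, 0], [0, 0, 0.15, 0, 0, 0], [0, 0, 0, 0, 0, 0]]
  ]
}}

```text
clock: 26.92
eef_pos: [519.1, 135.6, 10.6]
tool_rot: [-1.583, -0.001, 1.519]
force: [0.1, -0.7, 0.4]
width: 75.0
```

{"op": "apply_moves", "data": {
  "commands": [
    [[0, 0, 0, 0, 0, 0], [0, 0, 0, 0, 0, 0], [0, 0, 0, 0, 0, 0], [0, 0, 0, 0, 0, 0], [0, 0, 0, 0, 0, 0], [0, 0, 0, 0, 0, 0], [0, 0, 0, 0, 0, 0], [0, 0, 0, 0, 0, 0]]
  ],
  "claw": 0
}}

```text
clock: 27.58
eef_pos: [522.7, 135.7, 10.9]
tool_rot: [-1.587, -0.002, 1.517]
force: [0.6, -0.5, 0.2]
width: 0.1
```

```bash
python3 chk.py; python3 - <<'E'
from h import *
w=get('wrist');save(w,'pics/w5.png',None,1)
E
```

```text
bridge-frame TCP x,lat -91.8 -0.35 z 10.89 Fx 0.67
pos [522.7 135.7  10.9] shift [0. 0. 0.] (after turn [0. 0. 0.] ) turn [ 0.188 -0.033  0.026] F [ 0.6 -0.5  0.2] w 0.1
mean F [-0.2  -0.01  0.05] [0.56 0.36 0.32] [522.52 135.73  10.9 ]
```

View pics/w5.png

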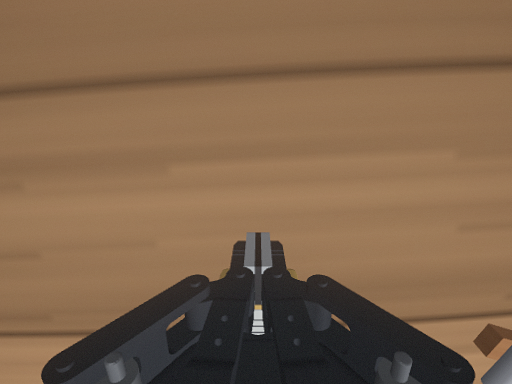

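The fingers are shut behind the case, with the yellow edge just ahead. Advancing.

{"op": "apply_moves", "data": {
  "commands": [
    [[0, 0, -0.05, 0.18, -0.03, 0.03], [0, 0, -0.05, 0, 0, 0], [0, 0, -0.04, 0, 0, 0], [0, 0, 0, 0, 0, 0]]
  ]
}}

```text
clock: 28.27
eef_pos: [528.1, 135.5, 11.0]
tool_rot: [-1.571, 0.001, 1.52]
force: [0.0, -0.1, 0.3]
width: 0.3
```

```bash
python3 chk.py
```

```text
bridge-frame TCP x,lat -86.4 -0.27 z 10.95 Fx 0.02
pos [528.1 135.5  11. ] shift [0. 0. 0.] (after turn [0. 0. 0.] ) turn [ 0.002  0.003 -0.006] F [ 0.  -0.1  0.3] w 0.3
mean F [-0.11 -0.04  0.23] [0.47 0.51 0.72] [527.38 135.55  10.95]
```

{"op": "apply_moves", "data": {
  "commands": [
    [[0, 0, -0.03, 0, 0, 0], [0, 0, -0.02, 0, 0, 0]]
  ]
}}

```text
clock: 28.73
eef_pos: [529.1, 135.5, 11.0]
tool_rot: [-1.57, 0.001, 1.521]
force: [-0.3, -0.0, 0.8]
width: -0.2
```

```bash
python3 chk.py
```

```text
bridge-frame TCP x,lat -85.38 -0.19 z 10.95 Fx -0.33
pos [529.1 135.5  11. ] shift [0. 0. 0.] (after turn [0. 0. 0.] ) turn [-0.012  0.014 -0.013] F [-0.3 -0.   0.8] w -0.2
mean F [-0.28 -0.02 -0.08] [0.51 0.47 0.55] [529.04 135.49  10.93]
```

{"op": "apply_moves", "data": {
  "commands": [
    [[0, 0, -0.03, 0, 0, 0], [0, 0, -0.02, 0, 0, 0]]
  ]
}}

```text
clock: 29.2
eef_pos: [530.9, 135.3, 10.9]
tool_rot: [-1.569, 0.001, 1.521]
force: [0.6, -0.5, 0.6]
width: -0.1
```

```bash
python3 chk.py
```

```text
bridge-frame TCP x,lat -83.57 -0.28 z 10.94 Fx 0.63
pos [530.9 135.3  10.9] shift [0. 0. 0.] (after turn [0. 0. 0.] ) turn [-0.016  0.014 -0.014] F [ 0.6 -0.5  0.6] w -0.1
mean F [-0.25 -0.28  0.04] [0.43 0.52 0.35] [530.74 135.36  10.89]
```

{"op": "apply_moves", "data": {
  "commands": [
    [[0, 0, -0.03, 0, 0, 0], [0, 0, -0.02, 0, 0, 0]]
  ]
}}

```text
clock: 29.67
eef_pos: [532.2, 135.3, 10.8]
tool_rot: [-1.568, 0.002, 1.522]
force: [-0.6, -0.3, 1.0]
width: -0.1
```

```bash
python3 chk.py
```

```text
bridge-frame TCP x,lat -82.28 -0.31 z 10.83 Fx -0.56
pos [532.2 135.3  10.8] shift [0. 0. 0.] (after turn [0. 0. 0.] ) turn [-0.03   0.018 -0.019] F [-0.6 -0.3  1. ] w -0.1
mean F [-0.69 -0.06  0.85] [0.28 0.25 0.22] [532.23 135.25  10.81]
```

{"op": "apply_moves", "data": {
  "commands": [
    [[0, 0, -0.02, 0, 0, 0], [0, 0, -0.02, 0, 0, 0]]
  ]
}}

```text
clock: 30.13
eef_pos: [532.6, 135.1, 10.8]
tool_rot: [-1.566, 0.002, 1.522]
force: [-3.5, 0.8, 2.5]
width: 0.1
```

```bash
python3 chk.py
```

```text
bridge-frame TCP x,lat -81.84 -0.44 z 10.77 Fx -3.56
pos [532.6 135.1  10.8] shift [0. 0. 0.] (after turn [0. 0. 0.] ) turn [-0.051  0.021 -0.026] F [-3.5  0.8  2.5] w 0.1
mean F [-4.11 -0.14  2.55] [0.53 0.21 0.43] [532.72 135.12  10.74]
```

{"op": "apply_moves", "data": {
  "commands": [
    [[0, 0, -0.02, 0, 0, 0], [0, 0, -0.025, 0, 0, 0]]
  ]
}}

```text
clock: 30.6
eef_pos: [533.0, 135.0, 10.7]
tool_rot: [-1.564, 0.003, 1.523]
force: [-6.0, 1.0, 3.9]
width: 0.2
```

```bash
python3 chk.py
```

```text
bridge-frame TCP x,lat -81.49 -0.47 z 10.66 Fx -6.04
pos [533.  135.   10.7] shift [0. 0. 0.] (after turn [0. 0. 0.] ) turn [-0.077  0.027 -0.034] F [-6.   1.   3.9] w 0.2
mean F [-5.16  0.39  4.24] [0.43 0.55 0.17] [533.06 135.07  10.68]
```

{"op": "apply_moves", "data": {
  "commands": [
    [[0, -0.008, -0.025, 0, 0, 0], [0, -0.01, -0.035, 0, 0, 0]]
  ]
}}

```text
clock: 31.07
eef_pos: [533.6, 134.8, 10.8]
tool_rot: [-1.561, 0.004, 1.523]
force: [-5.7, 0.8, -0.1]
width: 0.1
```

```bash
python3 chk.py
```

```text
bridge-frame TCP x,lat -80.88 -0.69 z 10.76 Fx -5.72
pos [533.6 134.8  10.8] shift [0. 0. 0.] (after turn [0. 0. 0.] ) turn [-0.116  0.033 -0.045] F [-5.7  0.8 -0.1] w 0.1
mean F [-5.43  0.3   1.23] [0.39 0.41 0.53] [533.64 134.77  10.76]
```

{"op": "apply_moves", "data": {
  "commands": [
    [[0, 0, -0.03, 0, 0, 0], [0, -0.003, -0.04, 0, 0, 0]]
  ]
}}

```text
clock: 31.53
eef_pos: [533.6, 134.6, 10.5]
tool_rot: [-1.556, 0.005, 1.524]
force: [-7.6, 0.8, 6.6]
width: 0.3
```

```bash
python3 chk.py
```

```text
bridge-frame TCP x,lat -80.83 -0.85 z 10.53 Fx -7.62
pos [533.6 134.6  10.5] shift [0. 0. 0.] (after turn [0. 0. 0.] ) turn [-0.174  0.038 -0.062] F [-7.6  0.8  6.6] w 0.3
mean F [-7.32  0.28  5.07] [0.27 0.25 0.43] [533.66 134.71  10.56]
```

Wrist force is now 7.3 N, so about 6 N on the stop. Holding.

```bash
python3 - <<'E'
from h import *
F=[]
for _ in range(26): eyes.get_image('side'); F.append(readout.read_state()['force'])
F=np.array(F); print(F[:13].mean(0).round(2),F[13:].mean(0).round(2),F[:,0].min(),F[:,0].max(),readout.read_state()['clock'])
E
```

```text
Traceback (most recent call last):
ValueError: 200 camera calls are used up
```

{"op": "apply_moves", "data": {
  "commands": [
    [[0, 0, 0.1, 0, 0, 0], [0, 0, 0.5, 0, 0, 0], [0, -0.2, 0.5, 0, 0, 0], [0, -1, 0, 0, 0, 0], [0, -1, 0, 0, 0, 0], [0, -1, 0, 0, 0, 0], [0, -1, 0, 0, 0, 0], [0, 0, 0, 0, 0, 0]]
  ]
}}

```text
clock: 32.75
eef_pos: [500.5, 138.7, 185.1]
tool_rot: [-1.575, -0.002, 1.523]
force: [0.6, 1.2, -0.2]
width: 0.1
```

{"op": "apply_moves", "data": {
  "commands": [
    [[0.1, -0.2, 0.2, 0, 1, 0], [-0.1, -0.2, 0, 0, 1, 0], [-0.3, -0.2, -0.3, 0, 1, 0], [-0.3, 0, -0.3, 0, 1, 0], [-0.3, 0, -0.3, 0, 1, 0], [-0.3, 0, -0.3, 0, 1, 0], [-0.3, 0, -0.3, 0, 1, 0], [-0.3, 0, -0.3, 0, 1, 0]]
  ]
}}

```text
clock: 33.42
eef_pos: [543.3, 44.6, 220.8]
tool_rot: [-1.597, -0.042, 0.796]
force: [0.3, 0.6, 0.3]
width: 0.0
```

{"op": "apply_moves", "data": {
  "commands": [
    [[0.2, 0, 0, 0, 1, 0], [0.3, 0, 0, 0, 1, 0], [0.4, 0, 0, 0, 1, 0], [0.4, 0, 0, 0, 1, 0], [0.4, 0, 0, 0, 1, 0], [0.4, 0, 0, 0, 1, 0], [0.2, 0, 0, 0, 1, 0], [0, 0, 0, 0, 1, 0]]
  ]
}}

```text
clock: 34.08
eef_pos: [640.9, 77.2, 230.8]
tool_rot: [-1.571, -0.079, 0.046]
force: [0.5, -0.0, -0.9]
width: 0.3
```

```bash
python3 - <<'E'
from h import *
import pickle
togo([600,40,230],0)
w=get('wrist');pickle.dump(w,open('w6.pkl','wb'));save(w,'pics/w6.png',None,1.5)
E
```

```text
pos [640.9  77.2 230.8] shift [-1.062 -0.065 -0.881] (after turn [-1.022  0.019 -0.929] ) turn [-0.015  0.524  0.908] F [ 0.5 -0.  -0.9] w 0.3Traceback (most recent call last):
  File "<stdin>", line 4, in <module>
  File "h.py", line 4, in get
    d=eyes.get_image(n); d['R']=cv2.Rodrigues(np.array(d['rvec'],float))[0]; d['t']=np.array(d['tvec'],float).reshape(3); d['K']=np.array(d['mtx'],float); return d
ValueError: 200 camera calls are used up
```

The cameras are used up, which cut the second hold short. Time and turns remain, so I'll repeat the press from behind at the known pose, timing it with rows and reading the wrist force.

{"op": "apply_moves", "data": {
  "commands": [
    [[-0.5, 0, -0.4, 0, -0.5, 0.9], [-0.6, 0, -0.2, 0, -1, 0], [-0.6, 0, 0, 0, -1, 0], [-0.5, 0, 0.2, 0, -1, 0], [-0.3, 0, 0.4, 0, -1, 0], [-0.1, 0, 0.4, 0, -1, 0], [0, 0, 0.4, 0, -1, 0], [0, 0, 0.3, 0, -1, 0]]
  ]
}}

```text
clock: 34.75
eef_pos: [522.4, 89.1, 229.8]
tool_rot: [-1.597, -0.017, 0.716]
force: [1.0, -0.1, -0.2]
width: 0.4
```

{"op": "apply_moves", "data": {
  "commands": [
    [[0, 0, 0.2, 0, -1, 0], [0, 0, 0, 0, -1, 0], [0, 0, 0, 0, -1, 0], [0, 0, 0, 0, -1, 0], [0, 0, 0, 0, -1, 0], [0, 0, 0, 0, -1, 0], [0, 0, 0, 0, -1, 0], [0, 0, 0, 0, -1, 0]]
  ]
}}

```text
clock: 35.42
eef_pos: [529.3, 97.7, 234.8]
tool_rot: [-1.632, -0.003, 1.452]
force: [0.5, -0.6, -0.8]
width: 0.1
```

```bash
sed -i '/^import time/,$d' chk.py; python3 chk.py; python3 -c "
from h import *
togo([500.5,137.1,100],np.radians(87.1))"
```

```text
bridge-frame TCP x,lat -83.32 -37.92 z 234.78 Fx 0.58
pos [529.3  97.7 234.8] shift [0. 0. 0.] (after turn [0. 0. 0.] ) turn [ 0.7   -0.782  0.011] F [ 0.5 -0.6 -0.8] w 0.1
pos [529.3  97.7 234.8] shift [0.881 3.315 1.035] (after turn [0.946 3.369 0.768] ) turn [ 0.7   -0.782  0.011] F [ 0.5 -0.6 -0.8] w 0.1
```

{"op": "apply_moves", "data": {
  "commands": [
    [[0, 0, 0.2, 0.7, -0.78, 0], [0.4, 0.3, 0.4, 0, 0, 0], [0.4, 0.5, 0.2, 0, 0, 0], [0.15, 0.7, 0, 0, 0, 0], [0, 0.7, 0, 0, 0, 0], [0, 0.6, 0, 0, 0, 0], [0, 0.3, 0, 0, 0, 0], [0, 0, 0, 0, 0, 0]]
  ]
}}

```text
clock: 36.08
eef_pos: [518.4, 139.7, 111.0]
tool_rot: [-1.605, -0.012, 1.52]
force: [0.3, -0.9, -0.3]
width: -0.2
```

```bash
python3 -c "
from h import *
togo([500.5,137.1,11],np.radians(87.1))"
```

```text
pos [518.4 139.7 111. ] shift [-0.117  2.482  0.529] (after turn [-0.087  2.5    0.444] ) turn [ 0.39  -0.009  0.137] F [ 0.3 -0.9 -0.3] w -0.2
```

{"op": "apply_moves", "data": {
  "commands": [
    [[-0.08, 0, 0.4, 0.39, 0, 0.13], [0, 0.3, 0.2, 0, 0, 0], [0, 0.6, 0, 0, 0, 0], [0, 0.6, 0, 0, 0, 0], [0, 0.4, 0, 0, 0, 0], [0, 0.1, 0, 0, 0, 0], [0, 0, 0, 0, 0, 0]]
  ]
}}

```text
clock: 36.67
eef_pos: [508.0, 139.7, 33.7]
tool_rot: [-1.594, -0.009, 1.516]
force: [-0.1, 0.6, 0.9]
width: 0.0
```

```bash
python3 -c "
from h import *
togo([522,135.8,11],np.radians(87.1))"
```

```text
pos [508.  139.7  33.7] shift [-0.084  0.574 -0.341] (after turn [-0.08   0.566 -0.354] ) turn [ 0.268 -0.052  0.104] F [-0.1  0.6  0.9] w 0.0
```

{"op": "apply_moves", "data": {
  "commands": [
    [[-0.08, 0.15, 0, 0.27, -0.05, 0.1], [0, 0.2, 0, 0, 0, 0], [0, 0.15, 0, 0, 0, 0], [0, 0.05, 0, 0, 0, 0], [0, 0, 0, 0, 0, 0]]
  ]
}}

```text
clock: 37.08
eef_pos: [513.5, 137.8, 15.2]
tool_rot: [-1.581, -0.005, 1.519]
force: [-0.1, 0.3, -0.3]
width: -0.3
```

```bash
python3 -c "
from h import *
togo([524,135.7,11],np.radians(87.1))"
```

```text
pos [513.5 137.8  15.2] shift [-0.039  0.107 -0.263] (after turn [-0.039  0.104 -0.264] ) turn [ 0.122 -0.019  0.053] F [-0.1  0.3 -0.3] w -0.3
```

{"op": "apply_moves", "data": {
  "commands": [
    [[-0.04, 0.1, -0.08, 0.12, 0, 0.05], [0, 0, -0.08, 0, 0, 0], [0, 0, -0.08, 0, 0, 0], [0, 0, -0.08, 0, 0, 0], [0, 0, 0, 0, 0, 0]]
  ]
}}

```text
clock: 37.5
eef_pos: [528.4, 135.7, 12.1]
tool_rot: [-1.573, -0.001, 1.519]
force: [-0.4, -0.5, 0.6]
width: -0.0
```

```bash
python3 chk.py
```

```text
bridge-frame TCP x,lat -86.1 -0.01 z 12.11 Fx -0.4
pos [528.4 135.7  12.1] shift [0. 0. 0.] (after turn [0. 0. 0.] ) turn [ 0.02  -0.016  0.007] F [-0.4 -0.5  0.6] w -0.0
```

{"op": "apply_moves", "data": {
  "commands": [
    [[0, 0, -0.03, 0, 0, 0], [0, 0, -0.03, 0, 0, 0], [0, 0, -0.02, 0, 0, 0], [0, 0, -0.02, 0, 0, 0]]
  ]
}}

```text
clock: 37.83
eef_pos: [532.7, 135.5, 12.3]
tool_rot: [-1.572, -0.001, 1.519]
force: [-1.9, 0.6, 0.5]
width: -0.2
```

{"op": "apply_moves", "data": {
  "commands": [
    [[0, 0, -0.02, 0, 0, 0], [0, 0, -0.02, 0, 0, 0]]
  ]
}}

```text
clock: 38.0
eef_pos: [532.6, 135.4, 12.2]
tool_rot: [-1.569, 0.0, 1.519]
force: [-2.8, 0.3, 1.2]
width: -0.2
```

{"op": "apply_moves", "data": {
  "commands": [
    [[0, -0.003, -0.02, -0.02, 0, 0], [0, -0.003, -0.02, -0.02, 0, 0]]
  ]
}}

```text
clock: 38.17
eef_pos: [532.7, 135.4, 12.2]
tool_rot: [-1.57, 0.001, 1.52]
force: [-3.6, 1.2, 1.0]
width: 0.0
```

{"op": "apply_moves", "data": {
  "commands": [
    [[0, -0.004, -0.03, -0.04, 0, 0], [0, -0.004, -0.035, -0.04, 0, 0], [0, -0.004, -0.035, -0.04, 0, 0]]
  ]
}}

```text
clock: 38.42
eef_pos: [533.2, 135.2, 12.1]
tool_rot: [-1.575, 0.003, 1.521]
force: [-5.6, -0.0, 2.6]
width: 0.1
```

{"op": "apply_moves", "data": {
  "commands": [
    [[0, -0.004, -0.035, -0.04, 0, 0], [0, -0.004, -0.035, -0.04, 0, 0], [0, -0.004, -0.035, -0.04, 0, 0]]
  ]
}}

```text
clock: 38.67
eef_pos: [533.4, 135.1, 12.1]
tool_rot: [-1.58, 0.005, 1.522]
force: [-5.7, -0.1, 2.7]
width: 0.1
```

```bash
python3 chk.py
```

```text
bridge-frame TCP x,lat -81.13 -0.4 z 12.09 Fx -5.66
pos [533.4 135.1  12.1] shift [0. 0. 0.] (after turn [0. 0. 0.] ) turn [ 0.103  0.023 -0.054] F [-5.7 -0.1  2.7] w 0.1
```

{"op": "apply_moves", "data": {
  "commands": [
    [[0, -0.004, -0.04, -0.01, 0, 0], [0, -0.004, -0.042, -0.01, 0, 0], [0, -0.004, -0.042, -0.01, 0, 0], [0, -0.004, -0.042, -0.01, 0, 0]]
  ]
}}

```text
clock: 39.0
eef_pos: [533.4, 135.0, 12.1]
tool_rot: [-1.573, 0.008, 1.525]
force: [-6.5, 0.4, 3.4]
width: -0.1
```

{"op": "apply_moves", "data": {
  "commands": [
    [[0, -0.004, -0.042, -0.01, 0, 0], [0, -0.004, -0.042, -0.01, 0, 0], [0, -0.004, -0.042, -0.01, 0, 0], [0, -0.004, -0.042, -0.01, 0, 0]]
  ]
}}

```text
clock: 39.33
eef_pos: [533.3, 134.9, 12.1]
tool_rot: [-1.565, 0.012, 1.527]
force: [-5.7, 0.4, 3.8]
width: 0.1
```

{"op": "apply_moves", "data": {
  "commands": [
    [[0, -0.004, -0.042, -0.01, 0, 0], [0, -0.004, -0.042, -0.01, 0, 0], [0, -0.004, -0.042, -0.01, 0, 0], [0, -0.004, -0.042, -0.01, 0, 0]]
  ]
}}

```text
clock: 39.67
eef_pos: [533.2, 134.9, 12.2]
tool_rot: [-1.558, 0.015, 1.529]
force: [-6.6, 1.6, 3.8]
width: 0.1
```

{"op": "apply_moves", "data": {
  "commands": [
    [[0, -0.004, -0.042, -0.01, 0, 0], [0, -0.004, -0.042, -0.01, 0, 0], [0, -0.004, -0.042, -0.01, 0, 0], [0, -0.004, -0.042, -0.01, 0, 0]]
  ]
}}

```text
clock: 40.0
eef_pos: [533.1, 134.8, 12.3]
tool_rot: [-1.55, 0.019, 1.531]
force: [-6.0, 1.4, 4.2]
width: -0.3
```

```bash
python3 chk.py
```

```text
bridge-frame TCP x,lat -81.33 -0.72 z 12.28 Fx -6.11
pos [533.1 134.8  12.3] shift [0. 0. 0.] (after turn [0. 0. 0.] ) turn [-0.235  0.127 -0.216] F [-6.   1.4  4.2] w -0.3
```

Steady at about 6.2 N for over a second. One slightly firmer second will give margin against friction.

{"op": "apply_moves", "data": {
  "commands": [
    [[0, -0.006, -0.046, -0.06, 0.02, -0.04], [0, -0.006, -0.048, -0.05, 0.02, -0.03], [0, -0.006, -0.048, -0.05, 0.01, -0.02], [0, -0.006, -0.048, -0.04, 0.01, -0.02]]
  ]
}}

```text
clock: 40.33
eef_pos: [533.4, 134.9, 12.2]
tool_rot: [-1.556, 0.012, 1.528]
force: [-6.3, 0.9, 3.0]
width: 0.2
```

{"op": "apply_moves", "data": {
  "commands": [
    [[0, -0.006, -0.048, -0.04, 0.01, -0.02], [0, -0.006, -0.048, -0.04, 0.01, -0.02], [0, -0.006, -0.048, -0.04, 0.01, -0.02], [0, -0.006, -0.048, -0.04, 0.01, -0.02]]
  ]
}}

```text
clock: 40.67
eef_pos: [533.4, 134.9, 12.2]
tool_rot: [-1.558, 0.009, 1.527]
force: [-6.1, 0.6, 2.2]
width: 0.0
```

{"op": "apply_moves", "data": {
  "commands": [
    [[0, -0.006, -0.048, -0.04, 0.01, -0.02], [0, -0.006, -0.048, -0.04, 0.01, -0.02], [0, -0.006, -0.048, -0.04, 0.01, -0.02], [0, -0.006, -0.048, -0.04, 0.01, -0.02]]
  ]
}}

```text
clock: 41.0
eef_pos: [533.5, 135.0, 12.2]
tool_rot: [-1.56, 0.005, 1.526]
force: [-6.9, 1.7, 3.8]
width: 0.0
```

{"op": "apply_moves", "data": {
  "commands": [
    [[0, -0.006, -0.048, -0.04, 0.01, -0.02], [0, -0.006, -0.048, -0.04, 0.01, -0.02], [0, -0.006, -0.048, -0.04, 0.01, -0.02], [0, -0.006, -0.048, -0.04, 0.01, -0.02]]
  ]
}}

```text
clock: 41.33
eef_pos: [533.5, 135.1, 12.2]
tool_rot: [-1.562, 0.001, 1.525]
force: [-6.1, 1.3, 3.7]
width: 0.0
```

The press held at about 6.3 N for 2.5 s. Backing off, lifting and handing in.

{"op": "apply_moves", "data": {
  "commands": [
    [[0, 0, 0.1, 0, 0, 0], [0, 0, 0.5, 0, 0, 0], [0, -0.2, 0.5, 0, 0, 0], [0, -1, 0, 0, 0, 0], [0, -1, 0, 0, 0, 0], [0, -1, 0, 0, 0, 0], [0, 0, 0, 0, 0, 0], [0, 0, 0, 0, 0, 0]]
  ]
}}

```text
clock: 42.0
eef_pos: [496.3, 137.7, 145.8]
tool_rot: [-1.578, -0.003, 1.524]
force: [-0.4, -1.4, -0.5]
width: -0.1
```

```bash
python3 chk.py; python3 -c "
from h import *
print(finish_job())"
```

```text
bridge-frame TCP x,lat -118.27 0.35 z 145.8 Fx -0.29
pos [496.3 137.7 145.8] shift [0. 0. 0.] (after turn [0. 0. 0.] ) turn [0.087 0.046 0.034] F [-0.4 -1.4 -0.5] w -0.1
the job is handed in; nothing more can be done
None
```

I picked the robot's-left-most barometer, laid it in front of the bridge, slid it under the bar until its nose met the sprung stop, and handed the job in at 42 s. The final lie was not seen in a picture, because I ran out of camera calls.

- **Pressing:** I pressed it three times: once held in the grip, then twice from behind with shut fingers. The last press held the wrist force at about 5.7–6.9 N for roughly 2.5 s. Allowing 1–2 N for friction, I put the stop force at about 4.5–5.5 N. I could not read it directly.
- **Peak force:** The highest wrist reading was about 8 N, below both the 12 N and 20 N limits.
- **Position:** A picture at first contact (about 20 s) showed the dial beyond the bar and the nose at the pad. From the arm's position I estimate the case centre at about 0 mm and the dial at about 40 mm beyond the bar's middle. It was within 1 mm of the lane's middle, with yaw within about 0.01 rad.
- **Failed check:** All 200 camera calls were used up during the second press, which cut that hold short and left no picture after the last press. I repeated the press by arm position and wrist force alone.
- **Other instruments:** I never touched them.

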